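Make up the staining kit and the collecting kit for the pond lesson

TASK

Make up the two pond-lesson kits from the stock on the sideboard. The staining kit, in the carrier with two square cells, gets the dropper bottle and one vial, each upright in a cell of its own, and the tweezers lying flat along its trough; the collecting kit, in the long narrow carrier with one cell, gets the other vial upright in its cell and the pen lying flat along its trough. Keep the bottle and vials upright and set them down rather than drop them; leave the beaker, the hand lens and the petri dish where they are.

Things in the scene. Friction and masses are not known exactly. Their poses are not given: they have to be found in the camera images.
- staining_carrier: Staining-kit carrier: fixed plywood tray 93 (x) x 160 (y) x 26 mm; origin: underside centre. Heights from table: floor 7, rails 19, cell walls 26. Trough along y at x=-24.5, inside 34 wide, y -75..75; thumb gap y -26..26 cuts both rails and runs across the tray; fingers reach the floor there. Two open square cells 44x44 inside, 5 mm walls, centres x=+19.5, y=+53 and -53; either may be used.
- collecting_carrier: Collecting-kit carrier: long fixed plywood tray 54 (x) x 217 (y) x 26 mm; origin: underside centre. Heights from table: floor 7, trough rails 19, cell walls 26. Trough along y at x=0, inside 34 wide, y -103.5..54.5, its middle y=-24.5; thumb gap y -50.5..1.5 cuts both rails, fingers reach the floor there. One open square cell 44x44 inside, 5 mm walls, at the +y end, centre x=0, y=+81.5.
- stain_bottle: Dropper bottle: small brown glass bottle with black cap and red rubber bulb, 29 mm diameter, 96 mm tall with the bulb (firm, full width up to 62 mm: grip it between 30 and 60 mm up), 0.04 to 0.08 kg; stands on the table, origin at the centre of its underside, z up.
- vial_a: Snap-cap sample vial, clear with white cap, 25 mm diameter, 57 mm tall, 0.02 kg; stands, origin at the centre of its underside. The two vials are interchangeable.
- vial_b: The second snap-cap sample vial, 25 mm diameter, 57 mm tall, 0.02 kg, like the first; origin at the centre of its underside.
- tweezers: Steel tweezers lying on the table, 134 mm long (its y axis), 12 to 16 mm wide (x) and 8 mm high; origin at the middle of the underside, near the centre of mass; grip across x. Either end may point either way in the trough.
- pen: Plain ballpoint pen lying on the table, 142 mm long (its y axis), 10 to 12 mm wide (x), 13 mm high; origin at the middle of the underside; grip across x. Either end may point either way in the trough.
- beaker: Bystander: empty clear plastic beaker, 73 mm diameter, 76 mm tall, standing among the bottle and vials; origin at the centre of its underside. Leave it.
- lens: Bystander: hand lens lying flat, 170 mm long (its y axis, the 71 mm lens toward +y), 11 mm high; origin at its middle. Leave it.
- dish: Bystander: open petri dish of dry seed-like samples, 92 mm diameter, 14 mm high; origin at the centre of its underside. Leave it.

How it is judged:
At the end, for the whole second after the job is handed in: Bottle and one vial upright (7 deg) in the cells of the two-cell carrier, other vial in the long carrier's cell, each on the floor within 11 mm of cell middle; tweezers flat in the two-cell carrier's trough, pen in the long one's (14 mm across, 16 mm along, 11 deg); released and still (((x of stain_bottle in the frame of staining_carrier between 0.0085 and 0.0305 m and y of stain_bottle in the frame of staining_carrier between 0.042 and 0.064 m) or (x of stain_bottle in the frame of staining_carrier between 0.0085 and 0.0305 m and y of stain_bottle in the frame of staining_carrier between -0.064 and -0.042 m)) and ((((x of vial_a in the frame of staining_carrier between 0.0085 and 0.0305 m and y of vial_a in the frame of staining_carrier between 0.042 and 0.064 m) or (x of vial_a in the frame of staining_carrier between 0.0085 and 0.0305 m and y of vial_a in the frame of staining_carrier between -0.064 and -0.042 m)) and (x of vial_b in the frame of collecting_carrier between -0.011 and 0.011 m and y of vial_b in the frame of collecting_carrier between 0.0705 and 0.0925 m)) or (((x of vial_b in the frame of staining_carrier between 0.0085 and 0.0305 m and y of vial_b in the frame of staining_carrier between 0.042 and 0.064 m) or (x of vial_b in the frame of staining_carrier between 0.0085 and 0.0305 m and y of vial_b in the frame of staining_carrier between -0.064 and -0.042 m)) and (x of vial_a in the frame of collecting_carrier between -0.011 and 0.011 m and y of vial_a in the frame of collecting_carrier between 0.0705 and 0.0925 m))) and z of each of stain_bottle, vial_a, vial_b in the frame of staining_carrier below 0.011 m and angle between each of stain_bottle, vial_a, vial_b's own z axis and vertical below 0.12 rad and x of tweezers in the frame of staining_carrier between -0.0385 and -0.0105 m and y of tweezers in the frame of staining_carrier between -0.016 and 0.016 m and z of tweezers in the frame of staining_carrier below 0.012 m and angle between the y axis of tweezers and the y axis of staining_carrier, either way round below 0.2 rad and angle between each of tweezers, pen's own z axis and vertical below 0.15 rad and x of pen in the frame of collecting_carrier between -0.014 and 0.014 m and y of pen in the frame of collecting_carrier between -0.0405 and -0.0085 m and z of pen in the frame of collecting_carrier below 0.012 m and angle between the y axis of pen and the y axis of collecting_carrier, either way round below 0.2 rad and linear speed of each of stain_bottle, vial_a, vial_b, tweezers, pen below 0.02 m/s); the robot touches nothing.
It fails at once if the bottle or a vial is tipped over (more than 35 degrees) (angle between any of stain_bottle, vial_a, vial_b's own z axis and vertical above 0.6 rad).
It fails at once if the bottle or a vial is dropped (falls faster than 0.6 m/s, about 2 cm) ((linear speed of stain_bottle above 0.6 m/s and contact force between the fingers and stain_bottle below 0.05 N) or (linear speed of vial_a above 0.6 m/s and contact force between the fingers and vial_a below 0.05 N) or (linear speed of vial_b above 0.6 m/s and contact force between the fingers and vial_b below 0.05 N)).
It fails at once if the beaker, the hand lens or the petri dish is moved more than 25 mm (distance of any of beaker, lens, dish from where it was at the start of the episode above 0.025 m).
It also fails if it takes over 109 s, if anything falls off the work surface, if the arm or the gripper's body presses on something with over 40 N, if the wrist force passes 120 N, or if a joint passes its speed limit or range.

ROBOT

A 6-joint arm with a two-finger parallel gripper is mounted at the origin on a cart in front of the work surface, level with it; the furniture and walls round the work are solid. World frame = base frame: x ahead of the robot, y to its left, z up, the work surface at z = 0. Lengths are in m, angles in rad, forces in N, time in s.
With the tool pointing down it reaches from about 0.375 to 0.9 m from the base axis. Payload 3.1 kg.
Tool frame: the origin (TCP) lies on the mounting face of the last link; the fingertips stand 173 mm ahead of it and the grasp point (between the pads) lies 155 mm ahead of it; z points along the fingers, y is the line along which they close (so a half turn about z gives the same grasp; the last joint's range is limited). The gripper opens to 85 mm and grips with 20 to 120 N. Pads are 22 mm wide; open, the fingers measure 114 mm over their backs; the gripper's body (76 mm by 85 mm) begins 54 mm behind the grasp point. The pads swing forward as they close: fully open they stand 13 mm farther back than shut.
Start: joints at [1.169, 0.527, 1.433, -0, 1.181, -0.178], TCP at [0.138, 0.61, 0.405] pointing down, gripper open.
Joint ranges: [-3.08, 3.08], [-0.75, 2.2], [0.22, 2.44], [-1.43, 4.57], [0, 2.65], [-2.85, 2.85]. Speed limits (rad/s): [2.79, 2.79, 3.14, 3.14, 3.14, 3.14].

INTERFACE

Orientations are given as a unit quaternion [x, y, z, w].
In Python, from station import robot gives the robot as it stands.
- The arm moves only by the tool carry_out, never from a script. Its argument "increments" is a list of rows, each an object of numbers: "x", "y", "z": the shift along the world's x, y, z as a fraction of full scale; "rx", "ry", "rz": the turn, a rotation vector about the world's x, y, z as a fraction of full scale. In form: [{"x": .., "y": .., "z": .., "rx": .., "ry": .., "rz": ..}, ...]. A call has 1 to 8 rows; each row is the pose to reach, as a shift and turn from the pose commanded when the call began; what a row does not reach only later rows make up. Full scale, the value 1, is 15 cm for a shift and 120 degrees for a turn. A row lasts 1/12 s, in which the tool goes at most 41.7 mm and 7.16 degrees, less where a joint would pass 70% of its speed; a pose out of reach is approached as far as the arm can. A call with a number of a shift or a turn outside -1 to 1 is refused whole. A call with a gripper value outside its range is refused whole. "jaw" is the opening, from -1 (shut) to 1 (fully open), so that 0 is half open, set as the call begins (left out, the last holds). The fingers move at their own pace and stop on an object; "newtons" is the grip in N (left out, the last holds). Time passes only in rows, so rows that repeat a pose let the fingers close. It gives the time, the measured TCP pose, the force, the opening and the grip force at its end, in the units of the state.
- robot.sense(): the state, without advancing time (a new reading comes with each control period).
- robot.grab_frame(name): name is "side" or "top"; returns a dict with "image" (384x512x3 uint8, red, green, blue), "fx", "fy", "cx", "cy" (pixels), "distortion" ([k1, k2, p1, p2, k3] as OpenCV has them; the pictures are not rectified), "R" (3x3) and "t" (3): a world point X has camera coordinates R X + t. Camera axes: x right, y down, z forward; pixel columns grow to the right and rows downward; lengths in m; the calibration is good to about 2 mm. A picture is of the moment at which its call begins. There is no depth.
- robot.hand_in(): hands the job in; it is judged then, once.
The state is a dict: "time_s": time; "joint_positions": joint angles; "qd": joint speeds; "joint_torque": joint torques, N m; "position": TCP position; "ee_rot": TCP orientation; "wrist_force": force on the tool from outside, world axes, zero at the start; "torque": the same for the moment, N m; "width": finger opening in m; "grasp_force": force on a finger pad.
Only numpy, scipy, OpenCV 4.12 (cv2) and the standard library are available. Lean on these libraries where they do the work, as an engineer would, in place of code of your own. Each camera call takes 0.05 s, during which the arm holds its last target. There are 200 camera calls.

## Working session

There is one attempt and no reset: what is moved stays moved. The work goes in short steps, Python scripts to look and compute and a tool call to move; the robot and the scene stay as the last step left them, time stands still between calls to the robot, and variables do not carry over. Pictures are saved under pics/ and viewed, at most 14 in all, crops included, and the job is handed in when it is done.

Besides the shell and the picture viewer there is one more tool, called after "Request:" by a JSON object that holds its "name" and its "arguments", one argument or row to a line. carry_out: Moves the arm, as the interface text tells. Shift numbers are shares of 15 cm and turn numbers shares of 120 degrees, none past 1 either way. Its arguments: {"type":"object","properties":{"increments":{"type":"array"},"jaw":{"type":"number"},"newtons":{"type":"number"}},"required":["increments"]}

```bash
mkdir -p pics; cat > h.py <<'E'
import numpy as np, cv2, pickle
from station import robot
def snap(n):
    f=robot.grab_frame(n); f={k:np.array(v) for k,v in f.items()}; pickle.dump(f,open(n+'.pkl','wb')); return f
def load(n): return pickle.load(open(n+'.pkl','rb'))
def K(f): return np.array([[f['fx'],0,f['cx']],[0,f['fy'],f['cy']],[0,0,1]],float)
def ray(f,uv):
    p=cv2.undistortPoints(np.array(uv,float).reshape(-1,1,2),K(f),f['distortion'])[:,0]
    d=np.c_[p,np.ones(len(p))]@f['R']; return -f['R'].T@f['t'],d
def toplane(f,uv,z):
    c,d=ray(f,uv); return c+d*((z-c[2])/d[:,2])[:,None]
def proj(f,X):
    return cv2.projectPoints(np.array(X,float).reshape(-1,3),cv2.Rodrigues(f['R'])[0],f['t'],K(f),f['distortion'])[0][:,0]
def save(f,name,crop=None,s=1.5):
    im=f['image'][...,::-1]
    if crop: im=im[crop[1]:crop[3],crop[0]:crop[2]]
    cv2.imwrite('pics/'+name,cv2.resize(im,None,fx=s,fy=s,interpolation=cv2.INTER_CUBIC))
E
python3 - <<'E'
from h import *
for n in('top','side'):
    f=snap(n); save(f,n+'0.png'); print(n,-f['R'].T@f['t'],f['R'][2],f['fx'])
s=robot.sense();print(s)
E
```

```text
top [0.23553756 0.01545794 1.36916466] [ 0.22509532  0.00507494 -0.97432353] 384.3053207399896
side [ 0.55373622 -0.89655908  0.58245015] [-0.01741598  0.86032299 -0.5094517 ] 367.5262436261558
{'time_s': 0.1, 'joint_positions': array([ 1.16947560e+00,  5.28379889e-01,  1.43381924e+00, -2.12761801e-05,
        1.18137264e+00, -1.78509392e-01]), 'qd': array([ 1.47469560e-05, -4.93979665e-04, -2.94380413e-03,  4.50341782e-04,
        1.78413428e-03, -1.49656403e-03]), 'joint_torque': array([ 2.03659811e-04, -4.43306172e+01, -1.78586161e+01, -2.28893350e-04,
        3.90535570e-03, -7.15609502e-06]), 'position': array([0.13795926, 0.60925344, 0.40381268]), 'ee_rot': array([ 1.11171287e-01,  9.93800768e-01, -9.51073358e-04, -2.73458463e-04]), 'wrist_force': array([ 0.35452475,  0.1599362 , -0.0241467 ]), 'torque': array([-0.01112945, -0.00486536,  0.03679642]), 'grasp_force': 0.0, 'width': 0.0858075352620064}
```

View pics/top0.png

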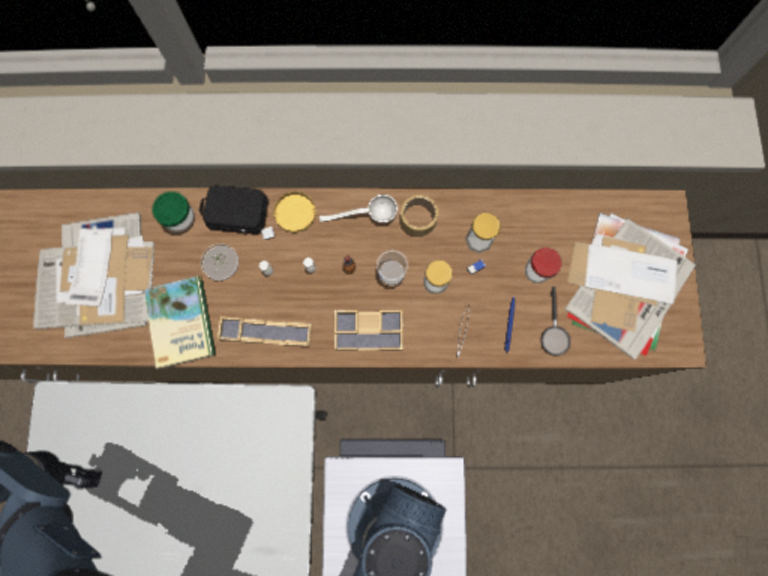

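View pics/side0.png

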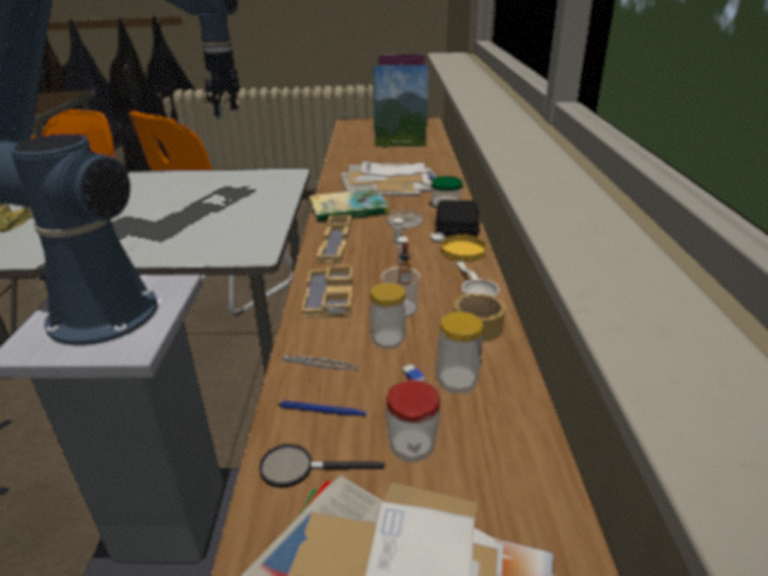

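The top view (shown at 1.5×) has the long carrier near (265,332), the two-cell carrier near (368,330), vials at (265,268) and (309,265), and the bottle at (349,265). The beaker is at (391,268), tweezers at (463,332), pen at (511,325), lens at (555,325) and dish at (220,262). The side view shows the same layout.

```bash
python3 - <<'E'
from h import *
f=load('top'); save(f,'c1.png',(140,160,280,245),5.7); save(f,'c2.png',(290,180,390,250),7)
for n,(u,v,z) in dict(coll=(265,332,.02),stain=(368,330,.02),va=(265,266,.057),vb=(309,263,.057),bot=(349,262,.09),beak=(391,268,.03),tw=(463,332,.008),pen=(511,325,.01),lens=(555,325,.01)).items():
    print(n,toplane(f,[u/1.5,v/1.5],z).round(3))
E
```

```text
coll [[0.433 0.306 0.02 ]]
stain [[0.439 0.062 0.02 ]]
va [[0.585 0.306 0.057]]
vb [[0.593 0.202 0.057]]
bot [[0.586 0.105 0.09 ]]
beak [[0.588 0.009 0.03 ]]
tw [[ 0.437 -0.163  0.008]]
pen [[ 0.454 -0.278  0.01 ]]
lens [[ 0.454 -0.384  0.01 ]]
```

View pics/c1.png

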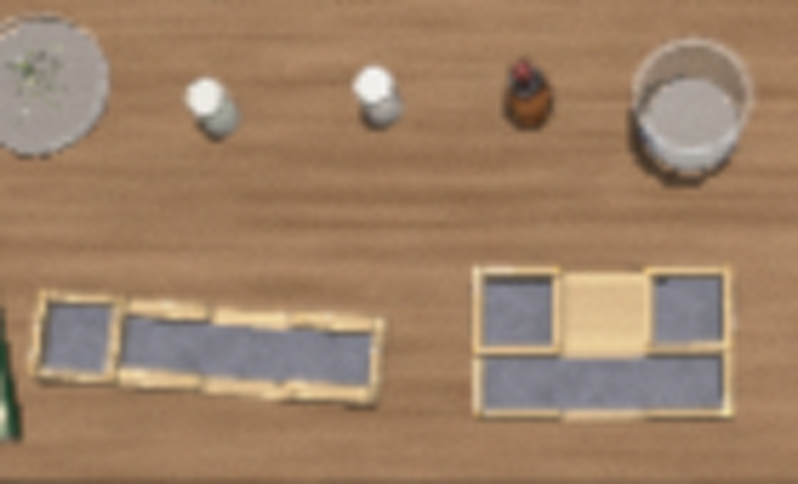

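View pics/c2.png

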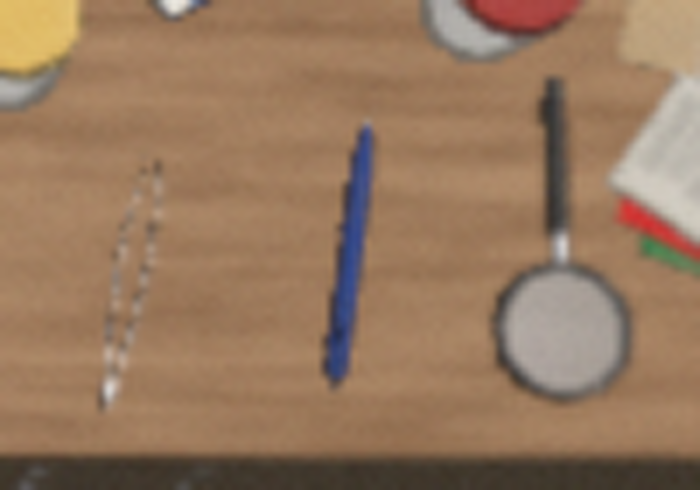

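The crops show the carriers axis-aligned or nearly so, with the staining cells on the far side and the long carrier's cell on the left. The pen and tweezers lie roughly along x, with tweezer ends at about (155,165) and (105,405) in c2. Next I'll measure these.

```bash
cat > meas.py <<'E'
from h import *
def blob(f,mask,lo,hi,roi):
    m=np.zeros(mask.shape,np.uint8); x0,y0,x1,y1=roi; m[y0:y1,x0:x1]=mask[y0:y1,x0:x1]
    n,l,s,c=cv2.connectedComponentsWithStats(m)
    return [(c[i],s[i,4],np.argwhere(l==i)[:,::-1]) for i in range(1,n) if lo<=s[i,4]<=hi]
def tri(a,ua,b,ub):
    (c1,d1),(c2,d2)=ray(a,ua),ray(b,ub); d1,d2=d1[0],d2[0]
    s=np.linalg.lstsq(np.c_[d1,-d2],c2-c1,rcond=None)[0]; p,q=c1+s[0]*d1,c2+s[1]*d2
    return (p+q)/2,np.linalg.norm(p-q)
E
python3 - <<'E'
from meas import *
f=load('top'); g=load('side')
def c1(u,v): return [(u+.5)/5.7+140-.5,(v+.5)/5.7+160-.5]
def c2(u,v): return [(u+.5)/7+290-.5,(v+.5)/7+180-.5]
for nm,pts in dict(st=[(473,266,.026),(732,266,.026),(732,416,.019),(475,418,.019)],co=[(40,290,.026),(383,316,.019),(376,405,.019),(30,382,.026)]).items():
    P=np.array([toplane(f,c1(u,v),z)[0] for u,v,z in pts]); print(nm,P.round(4).tolist(),[round(np.linalg.norm(P[i]-P[i-1]),4) for i in range(4)],P.mean(0).round(4))
    e=(P[0]-P[1]+P[3]-P[2]);print(' yaw deg',np.degrees(np.arctan2(-e[0],e[1])))
I=f['image'].astype(int); hsv=cv2.cvtColor(f['image'],cv2.COLOR_RGB2HSV)
wh=(I.min(2)>170).astype(np.uint8)
for r in ((170,165,184,190),(198,165,214,190)):
    for c,a,_ in blob(f,wh,3,80,r): print('cap',c,a,toplane(f,c,.057)[0])
blue=((I[...,2]>I[...,0]+30)).astype(np.uint8)
for c,a,p in blob(f,blue,20,500,(325,190,350,240)):
    P=toplane(f,p,.0075)[:,:2]; m=P.mean(0); u,s,v=np.linalg.svd(P-m,full_matrices=False); t=(P-m)@v[0]
    print('pen',a,m,v[0],np.ptp(t),m+v[0]*(t.max()+t.min())/2,'yaw',np.degrees(np.arctan2(v[0][0],v[0][1])))
a,b=toplane(f,[c2(156,163),c2(105,408)],.005); print('tw',a,b,np.linalg.norm(a-b),(a+b)/2,a-b)
for u in [(524,72,.09),(528,107,.035)]: print('bottle',toplane(f,c1(*u[:2]),u[2]))
H=cv2.cvtColor(f['image'],cv2.COLOR_RGB2HSV); print(hsv[170:184,228:240,0].tolist()[0])
save(g,'s1.png',(190,130,300,215),7)
E
```

```text
st [[0.4875, 0.1438, 0.026], [0.4881, -0.0178, 0.026], [0.3952, -0.0178, 0.019], [0.3933, 0.1409, 0.019]] [np.float64(0.0945), np.float64(0.1616), np.float64(0.0931), np.float64(0.1587)] [0.441  0.0623 0.0225]
 yaw deg 0.45057175604689853
co [[0.471, 0.4148, 0.026], [0.4568, 0.1999, 0.019], [0.4011, 0.2025, 0.019], [0.4131, 0.4172, 0.026]] [np.float64(0.0579), np.float64(0.2155), np.float64(0.0558), np.float64(0.2152)] [0.4355 0.3086 0.0225]
 yaw deg -3.4968235146566697
cap [175.5483871  176.58064516] 31 [0.58793296 0.31045395 0.057     ]
cap [205.15625 174.46875] 32 [0.59594844 0.20539923 0.057     ]
pen 84 [ 0.45479889 -0.27521185] [-0.98572312  0.16837438] 0.12928575383713847 [ 0.45909512 -0.27594571] yaw -80.30668466559567
tw [ 0.50505982 -0.17703661  0.005     ] [ 0.37849524 -0.14778619  0.005     ] 0.12990065137088128 [ 0.44177753 -0.1624114   0.005     ] [ 0.12656458 -0.02925043  0.        ]
bottle [[0.59519404 0.10960592 0.09      ]]
bottle [[0.5877807  0.11068669 0.035     ]]
[14, 13, 12, 12, 12, 13, 14, 14, 14, 14, 14, 14]
```

View pics/s1.png

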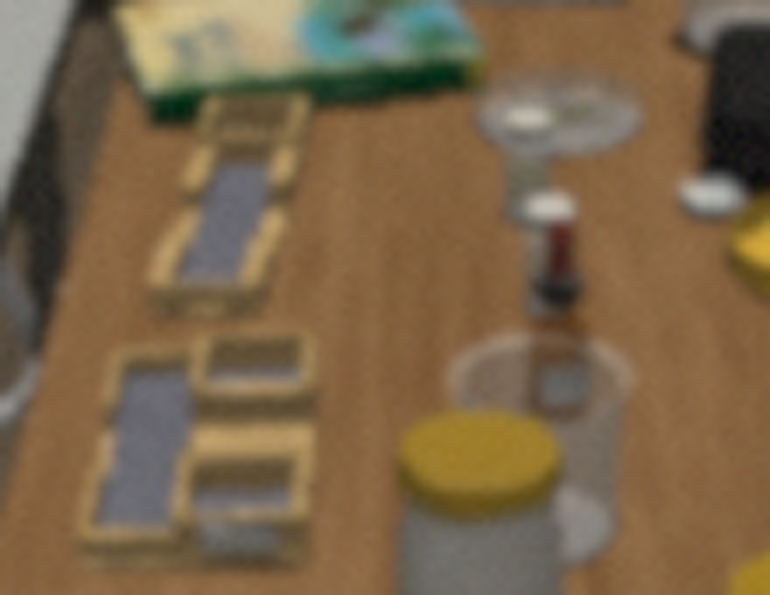

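The side crop shows the vial caps at (527,117) and (548,207), the bulb at about (560,240), and both carriers as expected. I'll cross-check these by triangulation.

```bash
python3 - <<'E'
from meas import *
f=load('top'); g=load('side')
def c1(u,v): return [(u+.5)/5.7+140-.5,(v+.5)/5.7+160-.5]
def c2(u,v): return [(u+.5)/7+290-.5,(v+.5)/7+180-.5]
def s1(u,v): return [(u+.5)/7+190-.5,(v+.5)/7+130-.5]
for n,a,b in (('va',[175.55,176.58],s1(527,117)),('vb',[205.16,174.47],s1(548,207)),('bulb',c1(521,73),s1(560,243))): print(n,*tri(f,a,g,b))
a,b=toplane(f,[c2(367,124),c2(335,386)],.0065); print('pen',a,b,np.linalg.norm(a-b),(a+b)/2,a-b)
# side: ends of tweezers/pen from full view (1.5x)
for n,z,e in (('tw',.004,[(283,357),(357,368)]),('pen',.0065,[(279,404),(366,414)])):
    p=toplane(g,(np.array(e)+.5)/1.5-.5,z); print(n,p.round(4).tolist(),p.mean(0),np.linalg.norm(p[0]-p[1]))
# side carriers corners
P=[toplane(g,s1(u,v),z)[0] for u,v,z in [(112,355,.019),(318,335,.026),(305,515,.026),(83,532,.019)]]; print('st',np.round(P,4).tolist(),np.mean(P,0))
P=[toplane(g,s1(u,v),z)[0] for u,v,z in [(205,97,.026),(312,97,.026),(265,292,.019),(150,292,.019)]]; print('co',np.round(P,4).tolist(),np.mean(P,0))
E
```

```text
va [0.58875421 0.31070673 0.05626715] 0.001206968981454192
vb [0.59619636 0.2055242  0.05603114] 2.6408537434580127e-05
bulb [0.59723216 0.11201582 0.08304775] 0.0013951816844637954
pen [ 0.52569136 -0.28708248  0.0065    ] [ 0.38969209 -0.26478762  0.0065    ] 0.13781459088471834 [ 0.45769172 -0.27593505  0.0065    ] [ 0.13599927 -0.02229486  0.        ]
tw [[0.3799, -0.1457, 0.004], [0.508, -0.1776, 0.004]] [ 0.443929   -0.16161327  0.004     ] 0.13201091801851822
pen [[0.3919, -0.2657, 0.0065], [0.5252, -0.2889, 0.0065]] [ 0.45856477 -0.27729266  0.0065    ] 0.13534302351155675
st [[0.3945, 0.1338, 0.019], [0.489, 0.1371, 0.026], [0.49, -0.0164, 0.026], [0.3991, -0.016, 0.019]] [0.44312736 0.0596156  0.0225    ]
co [[0.4153, 0.4152, 0.026], [0.4744, 0.4126, 0.026], [0.461, 0.1941, 0.019], [0.4058, 0.196, 0.019]] [0.43913712 0.30447468 0.0225    ]
```

Request:
{"name": "carry_out", "arguments": {
  "increments": [
    {"x": 1, "y": -0.667, "z": -0.2},
    {"x": 1, "y": -0.667, "z": -0.2},
    {"x": 1, "y": -0.667, "z": -0.2},
    {"x": 1, "y": -0.667, "z": -0.2},
    {"x": 1, "y": -0.667, "z": -0.2}
  ],
  "jaw": 0.3,
  "newtons": 25
}}

```text
schema error: expected keys x, y, z, rx, ry, rz
```

Request:
{"name": "carry_out", "arguments": {
  "increments": [
    {"x": 1, "y": -0.667, "z": -0.2},
    {"x": 1, "y": -0.667, "z": -0.2},
    {"x": 1, "y": -0.667, "z": -0.2},
    {"x": 1, "y": -0.667, "z": -0.2},
    {"x": 1, "y": -0.667, "z": -0.2}
  ]
}}

```text
schema error: expected keys x, y, z, rx, ry, rz
```

Request:
{"name": "carry_out", "arguments": {
  "increments": [
    {"x": 1, "y": -0.667, "z": -0.2},
    {"x": 1, "y": -0.667, "z": -0.2},
    {"x": 1, "y": -0.667, "z": -0.2},
    {"x": 1, "y": -0.667, "z": -0.2},
    {"x": 1, "y": -0.667, "z": -0.2},
    {"x": 1, "y": -0.667, "z": -0.2}
  ]
}}

```text
schema error: expected keys x, y, z, rx, ry, rz
```

Request:
{"name": "carry_out", "arguments": {
  "increments": [
    {"x": 1, "y": -0.667, "z": -0.2, "rx": 0, "ry": 0, "rz": 0},
    {"x": 1, "y": -0.667, "z": -0.2, "rx": 0, "ry": 0, "rz": 0},
    {"x": 1, "y": -0.667, "z": -0.2, "rx": 0, "ry": 0, "rz": 0},
    {"x": 1, "y": -0.667, "z": -0.2, "rx": 0, "ry": 0, "rz": 0},
    {"x": 1, "y": -0.667, "z": -0.2, "rx": 0, "ry": 0, "rz": 0}
  ],
  "jaw": 0.3,
  "newtons": 25
}}

```text
time_s: 0.52
position: [0.2914, 0.5068, 0.3734]
ee_rot: [0.113, 0.994, -0.002, 0.0]
wrist_force: [-0.4, -0.4, -0.8]
width: 0.0554
grasp_force: 0.0
```

Request:
{"name": "carry_out", "arguments": {
  "increments": [
    {"x": 1, "y": -0.667, "z": -0.2, "rx": 0, "ry": 0, "rz": 0},
    {"x": 1, "y": -0.667, "z": -0.2, "rx": 0, "ry": 0, "rz": 0},
    {"x": 1, "y": -0.667, "z": -0.2, "rx": 0, "ry": 0, "rz": 0},
    {"x": 1, "y": -0.667, "z": -0.2, "rx": 0, "ry": 0, "rz": 0},
    {"x": 1, "y": -0.667, "z": -0.2, "rx": 0, "ry": 0, "rz": 0}
  ]
}}

```text
time_s: 0.93
position: [0.442, 0.4065, 0.3435]
ee_rot: [0.113, 0.994, -0.001, 0.001]
wrist_force: [0.2, 0.9, 0.4]
width: 0.0555
grasp_force: 0.0
```

Request:
{"name": "carry_out", "arguments": {
  "increments": [
    {"x": 1, "y": -0.667, "z": -0.2, "rx": 0, "ry": 0, "rz": 0},
    {"x": 1, "y": -0.667, "z": -0.2, "rx": 0, "ry": 0, "rz": 0},
    {"x": 1, "y": -0.667, "z": -0.2, "rx": 0, "ry": 0, "rz": 0},
    {"x": 1, "y": -0.667, "z": -0.2, "rx": 0, "ry": 0, "rz": 0},
    {"x": 1, "y": -0.667, "z": -0.2, "rx": 0, "ry": 0, "rz": 0},
    {"x": 1, "y": -0.667, "z": -0.2, "rx": 0, "ry": 0, "rz": 0}
  ]
}}

```text
time_s: 1.43
position: [0.5913, 0.3066, 0.3134]
ee_rot: [0.114, 0.994, -0.0, 0.0]
wrist_force: [0.3, 0.2, -0.4]
width: 0.0559
grasp_force: 0.0
```

Request:
{"name": "carry_out", "arguments": {
  "increments": [
    {"x": 0, "y": 0, "z": -0.2, "rx": 0, "ry": 0, "rz": 0},
    {"x": 0, "y": 0, "z": -0.35, "rx": 0, "ry": 0, "rz": 0},
    {"x": 0, "y": 0, "z": -0.4, "rx": 0, "ry": 0, "rz": 0},
    {"x": 0, "y": 0, "z": -0.4, "rx": 0, "ry": 0, "rz": 0}
  ]
}}

```text
time_s: 1.77
position: [0.5859, 0.31, 0.2522]
ee_rot: [0.111, 0.994, -0.001, -0.003]
wrist_force: [-0.4, -0.9, -0.3]
width: 0.0556
grasp_force: 0.0
```

```bash
python3 - <<'E'
from h import *
f=snap('top');g=snap('side'); s=robot.sense(); print(s['position'],s['ee_rot'])
p=s['position']; 
def crop(f,c,w=50,h=40,s=8): 
    x,y=np.round(c).astype(int); im=f['image'][y-h:y+h,x-w:x+w,::-1]; print(x-w,y-h); return cv2.resize(im,None,fx=s,fy=s,interpolation=cv2.INTER_CUBIC)
im=[crop(f,proj(f,p-[0,0,.15])[0],40,35,9),crop(g,proj(g,p-[0,0,.15])[0],40,35,9)]
cv2.imwrite('pics/a1.png',cv2.resize(np.hstack(im),(800,350)))
E
```

```text
[0.58753566 0.3103477  0.25524365] [ 1.10595630e-01  9.93865480e-01  1.20969651e-04 -1.02174538e-05]
133 138
224 98
```

View pics/a1.png

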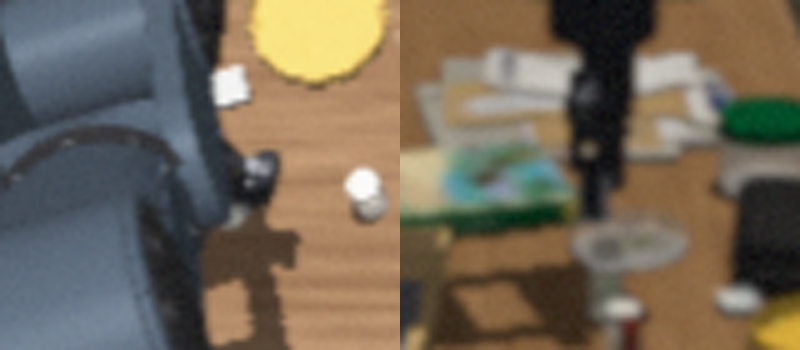

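The view shows the gripper centred over vial a: the fingers sit at about column 595 in the side half, with the vial straight below. I'll descend and grip.

Request:
{"name": "carry_out", "arguments": {
  "increments": [
    {"x": 0, "y": 0, "z": -0.2, "rx": 0, "ry": 0, "rz": 0},
    {"x": 0, "y": 0, "z": -0.35, "rx": 0, "ry": 0, "rz": 0},
    {"x": 0, "y": 0, "z": -0.4, "rx": 0, "ry": 0, "rz": 0},
    {"x": 0, "y": 0, "z": -0.4, "rx": 0, "ry": 0, "rz": 0},
    {"x": 0, "y": 0, "z": -0.4, "rx": 0, "ry": 0, "rz": 0}
  ]
}}

```text
time_s: 2.28
position: [0.5884, 0.3099, 0.1959]
ee_rot: [0.111, 0.994, 0.0, 0.001]
wrist_force: [-0.0, 0.2, -0.0]
width: 0.0555
grasp_force: 0.0
```

Request:
{"name": "carry_out", "arguments": {
  "increments": [
    {"x": 0, "y": 0, "z": 0, "rx": 0, "ry": 0, "rz": 0},
    {"x": 0, "y": 0, "z": 0, "rx": 0, "ry": 0, "rz": 0},
    {"x": 0, "y": 0, "z": 0, "rx": 0, "ry": 0, "rz": 0},
    {"x": 0, "y": 0, "z": 0, "rx": 0, "ry": 0, "rz": 0},
    {"x": 0, "y": 0, "z": 0, "rx": 0, "ry": 0, "rz": 0},
    {"x": 0, "y": 0, "z": 0, "rx": 0, "ry": 0, "rz": 0},
    {"x": 0, "y": 0, "z": 0, "rx": 0, "ry": 0, "rz": 0},
    {"x": 0, "y": 0, "z": 0, "rx": 0, "ry": 0, "rz": 0}
  ],
  "jaw": -1
}}

```text
time_s: 2.95
position: [0.5888, 0.3097, 0.1965]
ee_rot: [0.111, 0.994, 0.001, 0.001]
wrist_force: [-0.4, 0.4, 6.7]
width: 0.0241
grasp_force: 24.7
```

Request:
{"name": "carry_out", "arguments": {
  "increments": [
    {"x": 0, "y": 0, "z": 0.1, "rx": 0, "ry": 0, "rz": 0},
    {"x": 0, "y": 0, "z": 0.25, "rx": 0, "ry": 0, "rz": 0},
    {"x": 0, "y": 0, "z": 0.4, "rx": 0, "ry": 0, "rz": 0},
    {"x": -0.1, "y": 0.05, "z": 0.5, "rx": 0, "ry": 0, "rz": 0},
    {"x": -0.3, "y": 0.16, "z": 0.53, "rx": 0, "ry": 0, "rz": 0},
    {"x": -0.5, "y": 0.27, "z": 0.53, "rx": 0, "ry": 0, "rz": 0},
    {"x": -0.7, "y": 0.37, "z": 0.53, "rx": 0, "ry": 0, "rz": 0},
    {"x": -0.9, "y": 0.48, "z": 0.53, "rx": 0, "ry": 0, "rz": 0}
  ]
}}

```text
time_s: 3.62
position: [0.4518, 0.3815, 0.2747]
ee_rot: [0.112, 0.994, 0.0, 0.0]
wrist_force: [0.7, 1.2, -0.2]
width: 0.0242
grasp_force: 24.6
```

Request:
{"name": "carry_out", "arguments": {
  "increments": [
    {"x": -0.073, "y": 0.04, "z": 0, "rx": 0, "ry": 0, "rz": 0},
    {"x": -0.073, "y": 0.04, "z": -0.05, "rx": 0, "ry": 0, "rz": 0},
    {"x": -0.073, "y": 0.04, "z": -0.1, "rx": 0, "ry": 0, "rz": 0},
    {"x": -0.073, "y": 0.04, "z": -0.1, "rx": 0, "ry": 0, "rz": 0}
  ]
}}

```text
time_s: 3.95
position: [0.4429, 0.3869, 0.2577]
ee_rot: [0.111, 0.994, -0.001, -0.0]
wrist_force: [0.1, -0.0, 0.4]
width: 0.0243
grasp_force: 24.6
```

```bash
cat >look.py <<'E'
import sys
from h import *
def look(name,half=(30,26)):
    s=robot.sense(); p=s['position']; print(p.round(4),s['ee_rot'].round(3),s['width'],s['grasp_force'],s['wrist_force'].round(1))
    im=[]
    for n in('top','side'):
        f=snap(n); x,y=np.round(proj(f,p-[0,0,.15])[0]).astype(int); w,h=half; x=min(max(x,w),512-w);y=min(max(y,h),384-h)
        print(n,'origin',x-w,y-h,'scale',400/(2*w)); im.append(cv2.resize(f['image'][y-h:y+h,x-w:x+w,::-1],(400,400*h//w),interpolation=cv2.INTER_CUBIC))
    cv2.imwrite('pics/'+name,np.hstack(im))
if __name__=='__main__': look(sys.argv[1],(int(sys.argv[2]),int(sys.argv[3])))
E
python3 look.py a2.png 32 30
```

```text
[0.4429 0.3869 0.2577] [ 0.111  0.994 -0.001 -0.   ] 0.024294369470133297 24.60178256034851 [ 0.1 -0.   0.4]
top origin 115 185 scale 6.25
side origin 192 96 scale 6.25
```

View pics/a2.png

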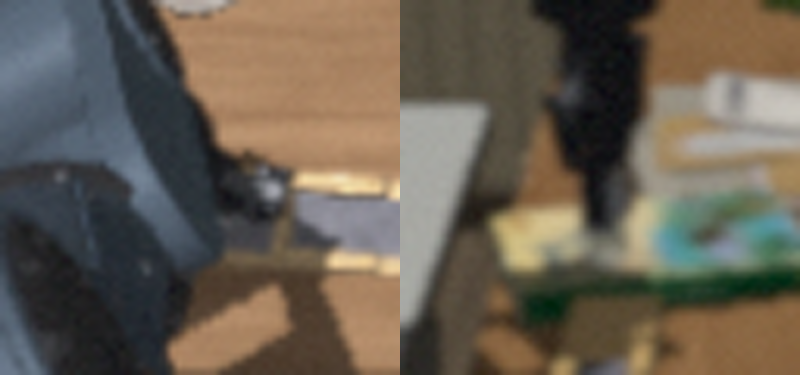

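The side half shows the vial hanging upright at about column 605, above the carrier's cell (columns 565–660). I'll lower it.

Request:
{"name": "carry_out", "arguments": {
  "increments": [
    {"x": 0, "y": 0, "z": -0.1, "rx": 0, "ry": 0, "rz": 0},
    {"x": 0, "y": 0, "z": -0.2, "rx": 0, "ry": 0, "rz": 0},
    {"x": 0, "y": 0, "z": -0.28, "rx": 0, "ry": 0, "rz": 0},
    {"x": 0, "y": 0, "z": -0.34, "rx": 0, "ry": 0, "rz": 0},
    {"x": 0, "y": 0, "z": -0.375, "rx": 0, "ry": 0, "rz": 0},
    {"x": 0, "y": 0, "z": -0.375, "rx": 0, "ry": 0, "rz": 0},
    {"x": 0, "y": 0, "z": -0.375, "rx": 0, "ry": 0, "rz": 0}
  ]
}}

```text
time_s: 4.63
position: [0.4427, 0.3873, 0.203]
ee_rot: [0.111, 0.994, 0.0, 0.0]
wrist_force: [0.3, 0.3, -0.7]
width: 0.0244
grasp_force: 25.1
```

Request:
{"name": "carry_out", "arguments": {
  "increments": [
    {"x": 0, "y": 0, "z": -0.01, "rx": 0, "ry": 0, "rz": 0},
    {"x": 0, "y": 0, "z": -0.01, "rx": 0, "ry": 0, "rz": 0},
    {"x": 0, "y": 0, "z": -0.01, "rx": 0, "ry": 0, "rz": 0}
  ]
}}

```text
time_s: 4.88
position: [0.4426, 0.3874, 0.2028]
ee_rot: [0.111, 0.994, 0.0, 0.001]
wrist_force: [-1.3, -2.9, 7.7]
width: 0.0245
grasp_force: 25.9
```

Request:
{"name": "carry_out", "arguments": {
  "increments": [
    {"x": 0, "y": 0, "z": 0, "rx": 0, "ry": 0, "rz": 0},
    {"x": 0, "y": 0, "z": 0, "rx": 0, "ry": 0, "rz": 0},
    {"x": 0, "y": 0, "z": 0, "rx": 0, "ry": 0, "rz": 0},
    {"x": 0, "y": 0, "z": 0, "rx": 0, "ry": 0, "rz": 0},
    {"x": 0, "y": 0, "z": 0, "rx": 0, "ry": 0, "rz": 0}
  ],
  "jaw": 0.2
}}

```text
time_s: 5.3
position: [0.4421, 0.3874, 0.2012]
ee_rot: [0.111, 0.994, -0.0, -0.0]
wrist_force: [-0.1, 0.0, -0.5]
width: 0.0511
grasp_force: 0.0
```

Request:
{"name": "carry_out", "arguments": {
  "increments": [
    {"x": 0, "y": 0, "z": 0.15, "rx": 0, "ry": 0, "rz": 0},
    {"x": 0, "y": 0, "z": 0.35, "rx": 0, "ry": 0, "rz": 0},
    {"x": 0, "y": 0, "z": 0.6, "rx": 0, "ry": 0, "rz": 0},
    {"x": 0.25, "y": -0.28, "z": 0.6, "rx": 0, "ry": 0, "rz": 0},
    {"x": 0.47, "y": -0.5, "z": 0.6, "rx": 0, "ry": 0, "rz": 0},
    {"x": 0.65, "y": -0.7, "z": 0.6, "rx": 0, "ry": 0, "rz": 0},
    {"x": 0.8, "y": -0.9, "z": 0.6, "rx": 0, "ry": 0, "rz": 0},
    {"x": 1.0, "y": -1.0, "z": 0.6, "rx": 0, "ry": 0, "rz": 0}
  ]
}}

```text
time_s: 5.97
position: [0.5876, 0.2379, 0.2912]
ee_rot: [0.111, 0.994, -0.001, -0.002]
wrist_force: [0.2, 0.4, -1.0]
width: 0.0514
grasp_force: 0.0
```

Request:
{"name": "carry_out", "arguments": {
  "increments": [
    {"x": 0.03, "y": -0.215, "z": 0, "rx": 0, "ry": 0, "rz": 0},
    {"x": 0.03, "y": -0.215, "z": -0.1, "rx": 0, "ry": 0, "rz": 0},
    {"x": 0.03, "y": -0.215, "z": -0.25, "rx": 0, "ry": 0, "rz": 0},
    {"x": 0.03, "y": -0.215, "z": -0.42, "rx": 0, "ry": 0, "rz": 0},
    {"x": 0.03, "y": -0.215, "z": -0.56, "rx": 0, "ry": 0, "rz": 0},
    {"x": 0.03, "y": -0.215, "z": -0.64, "rx": 0, "ry": 0, "rz": 0},
    {"x": 0.03, "y": -0.215, "z": -0.64, "rx": 0, "ry": 0, "rz": 0},
    {"x": 0.03, "y": -0.215, "z": -0.64, "rx": 0, "ry": 0, "rz": 0}
  ]
}}

```text
time_s: 6.63
position: [0.5923, 0.208, 0.195]
ee_rot: [0.111, 0.994, -0.0, -0.001]
wrist_force: [-0.1, 0.4, 0.3]
width: 0.0513
grasp_force: 0.0
```

Request:
{"name": "carry_out", "arguments": {
  "increments": [
    {"x": 0, "y": 0, "z": 0, "rx": 0, "ry": 0, "rz": 0},
    {"x": 0, "y": 0, "z": 0, "rx": 0, "ry": 0, "rz": 0},
    {"x": 0, "y": 0, "z": 0, "rx": 0, "ry": 0, "rz": 0},
    {"x": 0, "y": 0, "z": 0, "rx": 0, "ry": 0, "rz": 0},
    {"x": 0, "y": 0, "z": 0, "rx": 0, "ry": 0, "rz": 0},
    {"x": 0, "y": 0, "z": 0, "rx": 0, "ry": 0, "rz": 0},
    {"x": 0, "y": 0, "z": 0, "rx": 0, "ry": 0, "rz": 0}
  ],
  "jaw": -1
}}

```text
time_s: 7.22
position: [0.5931, 0.2082, 0.197]
ee_rot: [0.111, 0.994, 0.0, 0.001]
wrist_force: [-0.1, 0.1, 6.7]
width: 0.0245
grasp_force: 25.0
```

```bash
python3 look.py a3.png 60 40
```

```text
[0.5931 0.2082 0.197 ] [0.111 0.994 0.    0.001] 0.024467866739207395 24.988230764865875 [-0.1  0.1  6.7]
top origin 145 136 scale 3.3333333333333335
side origin 207 121 scale 3.3333333333333335
```

View pics/a3.png

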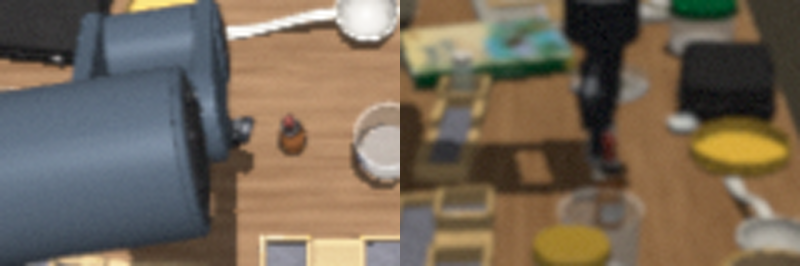

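Side view: vial a stands in the long carrier's cell (460,75), and the gripper holds vial b. I'll carry vial b to the staining carrier's +y cell.

Request:
{"name": "carry_out", "arguments": {
  "increments": [
    {"x": 0, "y": 0, "z": 0.1, "rx": 0, "ry": 0, "rz": 0},
    {"x": 0, "y": 0, "z": 0.25, "rx": 0, "ry": 0, "rz": 0},
    {"x": 0, "y": 0, "z": 0.4, "rx": 0, "ry": 0, "rz": 0},
    {"x": -0.1, "y": -0.07, "z": 0.5, "rx": 0, "ry": 0, "rz": 0},
    {"x": -0.3, "y": -0.21, "z": 0.53, "rx": 0, "ry": 0, "rz": 0},
    {"x": -0.5, "y": -0.35, "z": 0.53, "rx": 0, "ry": 0, "rz": 0},
    {"x": -0.7, "y": -0.49, "z": 0.53, "rx": 0, "ry": 0, "rz": 0},
    {"x": -0.8, "y": -0.56, "z": 0.53, "rx": 0, "ry": 0, "rz": 0}
  ]
}}

```text
time_s: 7.98
position: [0.4681, 0.1227, 0.275]
ee_rot: [0.111, 0.994, -0.001, -0.003]
wrist_force: [-1.2, 0.2, -0.3]
width: 0.0243
grasp_force: 24.7
```

Request:
{"name": "carry_out", "arguments": {
  "increments": [
    {"x": -0.085, "y": -0.066, "z": 0, "rx": 0, "ry": 0, "rz": 0},
    {"x": -0.085, "y": -0.066, "z": -0.05, "rx": 0, "ry": 0, "rz": 0},
    {"x": -0.085, "y": -0.066, "z": -0.1, "rx": 0, "ry": 0, "rz": 0},
    {"x": -0.085, "y": -0.066, "z": -0.1, "rx": 0, "ry": 0, "rz": 0},
    {"x": -0.085, "y": -0.066, "z": -0.1, "rx": 0, "ry": 0, "rz": 0}
  ]
}}

```text
time_s: 8.4
position: [0.4606, 0.1144, 0.2593]
ee_rot: [0.111, 0.994, 0.0, 0.0]
wrist_force: [0.1, 0.0, -0.0]
width: 0.0245
grasp_force: 24.7
```

```bash
python3 look.py a4.png 32 30
```

```text
[0.4606 0.1144 0.2593] [0.111 0.994 0.    0.   ] 0.0244939753411718 24.65626984834671 [ 0.1  0.  -0. ]
top origin 197 180 scale 6.25
side origin 192 127 scale 6.25
```

View pics/a4.png

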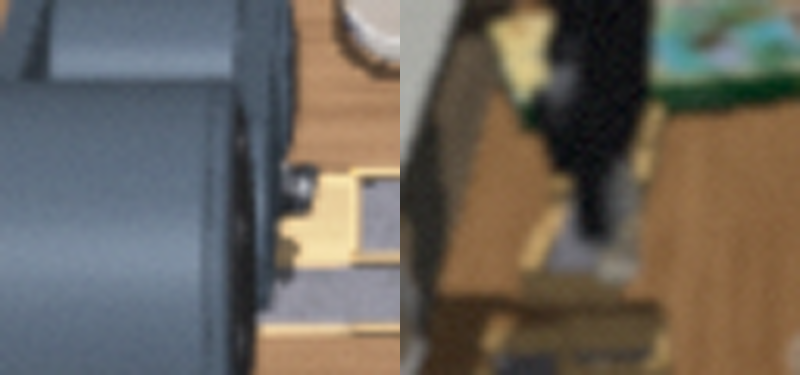

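```bash
python3 - <<'E'
from h import *
g=load('side')
for u,v in((617,270),(605,250),(640,250),(592,230)):
    c,d=ray(g,[(u-400+.5)/6.25+192-.5,(v+.5)/6.25+127-.5]); print(u,(c+d[0]*(.114-c[1])/d[0][1]).round(4))
E
```

```text
617 [0.4646 0.114  0.0657]
605 [0.4593 0.114  0.0768]
640 [0.4765 0.114  0.0765]
592 [0.4535 0.114  0.0878]
```

Vial b's centre is at x≈0.464 against the cell at about 0.462, so it can go down.

Request:
{"name": "carry_out", "arguments": {
  "increments": [
    {"x": -0.01, "y": 0, "z": -0.1, "rx": 0, "ry": 0, "rz": 0},
    {"x": -0.01, "y": 0, "z": -0.2, "rx": 0, "ry": 0, "rz": 0},
    {"x": -0.01, "y": 0, "z": -0.28, "rx": 0, "ry": 0, "rz": 0},
    {"x": -0.01, "y": 0, "z": -0.34, "rx": 0, "ry": 0, "rz": 0},
    {"x": -0.01, "y": 0, "z": -0.37, "rx": 0, "ry": 0, "rz": 0},
    {"x": -0.01, "y": 0, "z": -0.375, "rx": 0, "ry": 0, "rz": 0},
    {"x": -0.01, "y": 0, "z": -0.38, "rx": 0, "ry": 0, "rz": 0},
    {"x": -0.01, "y": 0, "z": -0.38, "rx": 0, "ry": 0, "rz": 0}
  ]
}}

```text
time_s: 9.17
position: [0.4582, 0.1143, 0.2036]
ee_rot: [0.111, 0.994, 0.0, 0.0]
wrist_force: [-1.1, 0.0, 5.4]
width: 0.0241
grasp_force: 25.4
```

Request:
{"name": "carry_out", "arguments": {
  "increments": [
    {"x": 0, "y": 0, "z": 0, "rx": 0, "ry": 0, "rz": 0},
    {"x": 0, "y": 0, "z": 0, "rx": 0, "ry": 0, "rz": 0},
    {"x": 0, "y": 0, "z": 0, "rx": 0, "ry": 0, "rz": 0},
    {"x": 0, "y": 0, "z": 0, "rx": 0, "ry": 0, "rz": 0},
    {"x": 0, "y": 0, "z": 0, "rx": 0, "ry": 0, "rz": 0}
  ],
  "jaw": 0.0
}}

```text
time_s: 9.58
position: [0.4583, 0.1141, 0.2029]
ee_rot: [0.111, 0.994, 0.0, 0.0]
wrist_force: [0.3, -0.8, 0.2]
width: 0.0427
grasp_force: 0.0
```

Request:
{"name": "carry_out", "arguments": {
  "increments": [
    {"x": 0, "y": 0, "z": 0.15, "rx": 0, "ry": 0, "rz": 0},
    {"x": 0, "y": 0, "z": 0.35, "rx": 0, "ry": 0, "rz": 0},
    {"x": 0, "y": 0, "z": 0.6, "rx": 0, "ry": 0, "rz": 0},
    {"x": 0, "y": -0.25, "z": 0.6, "rx": 0, "ry": 0, "rz": 0},
    {"x": 0, "y": -0.5, "z": 0.6, "rx": 0, "ry": 0, "rz": 0},
    {"x": -0.05, "y": -0.75, "z": 0.6, "rx": 0, "ry": 0, "rz": 0},
    {"x": -0.1, "y": -1, "z": 0.6, "rx": 0, "ry": 0, "rz": 0},
    {"x": -0.1, "y": -1, "z": 0.6, "rx": 0, "ry": 0, "rz": 0}
  ]
}}

```text
time_s: 10.25
position: [0.4431, -0.0412, 0.2931]
ee_rot: [0.115, 0.993, -0.001, 0.001]
wrist_force: [0.9, 0.1, 0.1]
width: 0.0427
grasp_force: 0.0
```

Request:
{"name": "carry_out", "arguments": {
  "increments": [
    {"x": 0, "y": -0.25, "z": 0, "rx": 0, "ry": 0, "rz": 0},
    {"x": 0, "y": -0.5, "z": 0, "rx": 0, "ry": 0, "rz": 0},
    {"x": 0, "y": -0.75, "z": 0, "rx": 0, "ry": 0, "rz": 0},
    {"x": 0, "y": -0.83, "z": 0, "rx": 0, "ry": 0, "rz": 0},
    {"x": 0, "y": -0.83, "z": -0.2, "rx": 0, "ry": 0, "rz": 0},
    {"x": 0, "y": -0.83, "z": -0.4, "rx": 0, "ry": 0, "rz": 0},
    {"x": 0, "y": -0.83, "z": -0.5, "rx": 0, "ry": 0, "rz": 0},
    {"x": 0, "y": -0.83, "z": -0.5, "rx": 0, "ry": 0, "rz": 0}
  ]
}}

```text
time_s: 10.92
position: [0.4422, -0.1595, 0.2153]
ee_rot: [0.111, 0.994, 0.002, -0.003]
wrist_force: [-0.2, 0.5, 0.6]
width: 0.0427
grasp_force: 0.0
```

Request:
{"name": "carry_out", "arguments": {
  "increments": [
    {"x": 0.003, "y": -0.01, "z": -0.1, "rx": 0, "ry": 0, "rz": 0},
    {"x": 0.003, "y": -0.01, "z": -0.2, "rx": 0, "ry": 0, "rz": 0},
    {"x": 0.003, "y": -0.01, "z": -0.23, "rx": 0, "ry": 0, "rz": 0},
    {"x": 0.003, "y": -0.01, "z": -0.23, "rx": 0, "ry": 0, "rz": 0},
    {"x": 0.003, "y": -0.01, "z": -0.23, "rx": 0, "ry": 0, "rz": 0}
  ]
}}

```text
time_s: 11.33
position: [0.4438, -0.1617, 0.1841]
ee_rot: [0.111, 0.994, -0.0, 0.0]
wrist_force: [-0.5, -0.6, 0.0]
width: 0.0425
grasp_force: 0.0
```

```bash
python3 look.py a5.png 45 40
```

```text
[ 0.4438 -0.1617  0.1841] [ 0.111  0.994 -0.     0.   ] 0.04250356441319136 0.0 [-0.5 -0.6  0. ]
top origin 264 178 scale 4.444444444444445
side origin 167 192 scale 4.444444444444445
```

View pics/a5.png

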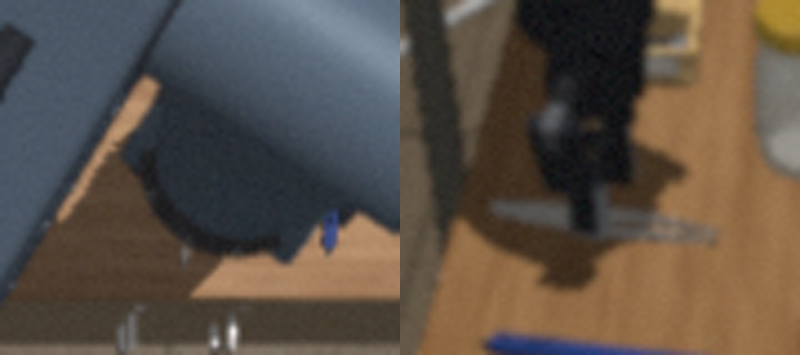

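The side view shows the fingers straddling the tweezers near their middle (tweezers span columns 488–718, finger near 590). I'll lower and close.

Request:
{"name": "carry_out", "arguments": {
  "increments": [
    {"x": 0, "y": 0, "z": -0.05, "rx": 0, "ry": 0, "rz": 0},
    {"x": 0, "y": 0, "z": -0.05, "rx": 0, "ry": 0, "rz": 0},
    {"x": 0, "y": 0, "z": -0.05, "rx": 0, "ry": 0, "rz": 0}
  ]
}}

```text
time_s: 11.68
position: [0.4436, -0.1619, 0.1759]
ee_rot: [0.111, 0.994, 0.0, -0.0]
wrist_force: [0.1, -0.2, -0.5]
width: 0.043
grasp_force: 0.0
```

Request:
{"name": "carry_out", "arguments": {
  "increments": [
    {"x": 0, "y": 0, "z": 0, "rx": 0, "ry": 0, "rz": 0},
    {"x": 0, "y": 0, "z": 0, "rx": 0, "ry": 0, "rz": 0},
    {"x": 0, "y": 0, "z": 0, "rx": 0, "ry": 0, "rz": 0},
    {"x": 0, "y": 0, "z": 0, "rx": 0, "ry": 0, "rz": 0},
    {"x": 0, "y": 0, "z": 0, "rx": 0, "ry": 0, "rz": 0},
    {"x": 0, "y": 0, "z": 0, "rx": 0, "ry": 0, "rz": 0},
    {"x": 0, "y": 0, "z": 0, "rx": 0, "ry": 0, "rz": 0},
    {"x": 0, "y": 0, "z": 0, "rx": 0, "ry": 0, "rz": 0}
  ],
  "jaw": -1,
  "newtons": 30
}}

```text
time_s: 12.35
position: [0.4436, -0.162, 0.1761]
ee_rot: [0.111, 0.994, -0.0, 0.0]
wrist_force: [-0.1, 0.7, 4.1]
width: 0.0108
grasp_force: 30.2
```

Request:
{"name": "carry_out", "arguments": {
  "increments": [
    {"x": 0, "y": 0, "z": 0.1, "rx": 0, "ry": 0, "rz": 0},
    {"x": 0, "y": 0, "z": 0.3, "rx": 0, "ry": 0, "rz": 0},
    {"x": 0, "y": 0, "z": 0.55, "rx": 0, "ry": 0, "rz": -0.05},
    {"x": -0.03, "y": 0.15, "z": 0.75, "rx": 0, "ry": 0, "rz": -0.1},
    {"x": -0.06, "y": 0.35, "z": 0.8, "rx": 0, "ry": 0, "rz": -0.15},
    {"x": -0.09, "y": 0.55, "z": 0.8, "rx": 0, "ry": 0, "rz": -0.2},
    {"x": -0.12, "y": 0.75, "z": 0.8, "rx": 0, "ry": 0, "rz": -0.25},
    {"x": -0.14, "y": 0.9, "z": 0.8, "rx": 0, "ry": 0, "rz": -0.3}
  ]
}}

```text
time_s: 13.02
position: [0.4215, -0.025, 0.2962]
ee_rot: [0.415, 0.91, 0.0, -0.001]
wrist_force: [-0.9, 0.1, -0.2]
width: 0.0106
grasp_force: 29.7
```

Request:
{"name": "carry_out", "arguments": {
  "increments": [
    {"x": -0.01, "y": 0.2, "z": 0, "rx": 0, "ry": 0, "rz": -0.05},
    {"x": -0.02, "y": 0.35, "z": 0, "rx": 0, "ry": 0, "rz": -0.1},
    {"x": -0.03, "y": 0.5, "z": 0, "rx": 0, "ry": 0, "rz": -0.15},
    {"x": -0.035, "y": 0.58, "z": 0, "rx": 0, "ry": 0, "rz": -0.2},
    {"x": -0.035, "y": 0.59, "z": 0, "rx": 0, "ry": 0, "rz": -0.25},
    {"x": -0.035, "y": 0.59, "z": 0, "rx": 0, "ry": 0, "rz": -0.3},
    {"x": -0.035, "y": 0.59, "z": 0, "rx": 0, "ry": 0, "rz": -0.34},
    {"x": -0.035, "y": 0.59, "z": 0, "rx": 0, "ry": 0, "rz": -0.34}
  ]
}}

```text
time_s: 13.68
position: [0.4172, 0.0618, 0.2958]
ee_rot: [0.705, 0.709, -0.0, -0.0]
wrist_force: [-0.8, -0.0, -0.8]
width: 0.0107
grasp_force: 29.7
```

```bash
python3 - <<'E'
from h import *
s=robot.sense();q=s['ee_rot'];print(s['position'],q,s['width'],s['grasp_force'],2*np.degrees(np.arctan2(q[1],q[0]))-90,s['joint_positions'])
E
```

```text
[0.41718433 0.06180921 0.29575073] [ 7.04752809e-01  7.09452888e-01 -1.42957549e-04 -2.38871818e-04] 0.010709203680051163 29.722122251987457 0.38084089335671933 [-1.19266728e-01  4.62218338e-01  2.03329251e+00  1.13847781e-04
  6.46634331e-01 -1.26004539e-01]
```

Request:
{"name": "carry_out", "arguments": {
  "increments": [
    {"x": 0, "y": 0, "z": -0.15, "rx": 0, "ry": 0, "rz": 0},
    {"x": 0, "y": 0, "z": -0.35, "rx": 0, "ry": 0, "rz": 0},
    {"x": 0, "y": 0, "z": -0.5, "rx": 0, "ry": 0, "rz": 0},
    {"x": 0, "y": 0, "z": -0.53, "rx": 0, "ry": 0, "rz": 0},
    {"x": 0, "y": 0, "z": -0.53, "rx": 0, "ry": 0, "rz": 0},
    {"x": 0, "y": 0, "z": -0.53, "rx": 0, "ry": 0, "rz": 0}
  ]
}}

```text
time_s: 14.18
position: [0.4175, 0.0615, 0.2167]
ee_rot: [0.704, 0.71, -0.0, -0.0]
wrist_force: [0.2, -0.3, 0.2]
width: 0.0103
grasp_force: 29.7
```

```bash
python3 look.py a6.png 40 36
```

```text
[0.4175 0.0615 0.2167] [ 0.704  0.71  -0.    -0.   ] 0.010276783450028705 29.72231090068817 [ 0.2 -0.3  0.2]
top origin 205 188 scale 5.0
side origin 169 142 scale 5.0
```

View pics/a6.png

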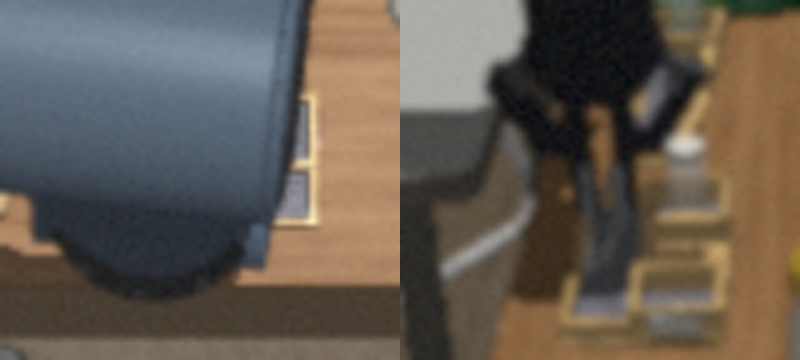

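The side view shows vial b standing in its cell and the tweezers held over the trough (columns 565–635). I'll lower them.

Request:
{"name": "carry_out", "arguments": {
  "increments": [
    {"x": 0, "y": 0, "z": -0.08, "rx": 0, "ry": 0, "rz": 0},
    {"x": 0, "y": 0, "z": -0.15, "rx": 0, "ry": 0, "rz": 0},
    {"x": 0, "y": 0, "z": -0.19, "rx": 0, "ry": 0, "rz": 0},
    {"x": 0, "y": 0, "z": -0.215, "rx": 0, "ry": 0, "rz": 0},
    {"x": 0, "y": 0, "z": -0.215, "rx": 0, "ry": 0, "rz": 0},
    {"x": 0, "y": 0, "z": -0.215, "rx": 0, "ry": 0, "rz": 0}
  ]
}}

```text
time_s: 14.78
position: [0.4175, 0.0615, 0.1846]
ee_rot: [0.704, 0.71, 0.0, 0.0]
wrist_force: [0.2, 0.3, -0.1]
width: 0.0109
grasp_force: 29.7
```

Request:
{"name": "carry_out", "arguments": {
  "increments": [
    {"x": 0, "y": 0, "z": 0, "rx": 0, "ry": 0, "rz": 0},
    {"x": 0, "y": 0, "z": 0, "rx": 0, "ry": 0, "rz": 0},
    {"x": 0, "y": 0, "z": 0, "rx": 0, "ry": 0, "rz": 0},
    {"x": 0, "y": 0, "z": 0, "rx": 0, "ry": 0, "rz": 0},
    {"x": 0, "y": 0, "z": 0, "rx": 0, "ry": 0, "rz": 0}
  ],
  "jaw": -0.2
}}

```text
time_s: 15.2
position: [0.4174, 0.0615, 0.1843]
ee_rot: [0.704, 0.71, 0.0, 0.0]
wrist_force: [-0.7, 0.4, -0.1]
width: 0.0343
grasp_force: 0.0
```

Request:
{"name": "carry_out", "arguments": {
  "increments": [
    {"x": 0, "y": 0, "z": 0.1, "rx": 0, "ry": 0, "rz": 0},
    {"x": 0, "y": 0, "z": 0.3, "rx": 0, "ry": 0, "rz": 0},
    {"x": 0, "y": 0, "z": 0.55, "rx": 0, "ry": 0, "rz": 0.05},
    {"x": 0.05, "y": -0.25, "z": 0.75, "rx": 0, "ry": 0, "rz": 0.1},
    {"x": 0.08, "y": -0.48, "z": 0.8, "rx": 0, "ry": 0, "rz": 0.15},
    {"x": 0.1, "y": -0.7, "z": 0.8, "rx": 0, "ry": 0, "rz": 0.2},
    {"x": 0.12, "y": -0.9, "z": 0.8, "rx": 0, "ry": 0, "rz": 0.25},
    {"x": 0.13, "y": -1, "z": 0.8, "rx": 0, "ry": 0, "rz": 0.3}
  ]
}}

```text
time_s: 15.87
position: [0.4377, -0.0917, 0.305]
ee_rot: [0.449, 0.893, -0.0, 0.002]
wrist_force: [-0.4, -0.0, 0.6]
width: 0.0341
grasp_force: 0.0
```

Request:
{"name": "carry_out", "arguments": {
  "increments": [
    {"x": 0.02, "y": -0.25, "z": 0, "rx": 0, "ry": 0, "rz": 0.05},
    {"x": 0.06, "y": -0.5, "z": 0, "rx": 0, "ry": 0, "rz": 0.1},
    {"x": 0.1, "y": -0.75, "z": 0, "rx": 0, "ry": 0, "rz": 0.15},
    {"x": 0.14, "y": -1, "z": 0, "rx": 0, "ry": 0, "rz": 0.2},
    {"x": 0.14, "y": -1, "z": 0, "rx": 0, "ry": 0, "rz": 0.25},
    {"x": 0.14, "y": -1, "z": 0, "rx": 0, "ry": 0, "rz": 0.3},
    {"x": 0.14, "y": -1, "z": 0, "rx": 0, "ry": 0, "rz": 0.35},
    {"x": 0.14, "y": -1, "z": 0, "rx": 0, "ry": 0, "rz": 0.37}
  ]
}}

```text
time_s: 16.53
position: [0.4575, -0.2387, 0.3039]
ee_rot: [0.078, 0.997, 0.0, -0.0]
wrist_force: [-0.1, -0.3, -0.3]
width: 0.0343
grasp_force: 0.0
```

```bash
python3 - <<'E'
from h import *
s=robot.sense();q=s['ee_rot'];print(s['position'],q,s['width'],2*np.degrees(np.arctan2(q[1],q[0]))-90,s['joint_positions'])
f=snap('top');g=snap('side')
a=f['image'][190:245,200:300,::-1];b=g['image'][170:220,190:270,::-1]
cv2.imwrite('pics/a7.png',np.hstack([cv2.resize(x,(400,300),interpolation=cv2.INTER_CUBIC) for x in(a,b)]))
E
```

```text
[ 0.45745793 -0.23872056  0.30392956] [ 7.82846764e-02  9.96930906e-01  3.19489617e-04 -4.18932773e-04] 0.034306744505534004 81.02004740284056 [-6.97787272e-01  5.34399486e-01  1.79851493e+00  4.67204942e-05
  8.09731406e-01 -2.11188610e+00]
```

View pics/a7.png

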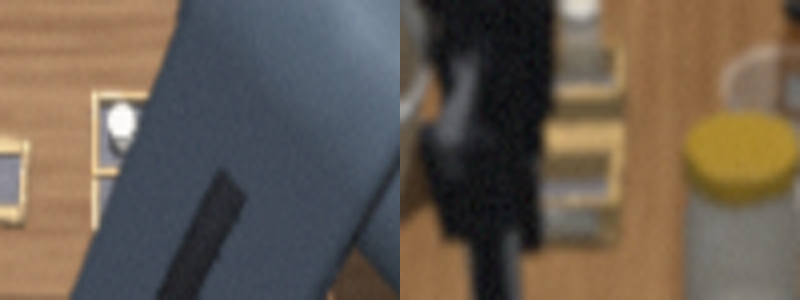

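The arm hides the trough for now; vial b stands fine in its cell (122,125). On to the pen.

Request:
{"name": "carry_out", "arguments": {
  "increments": [
    {"x": 0.003, "y": -0.15, "z": 0, "rx": 0, "ry": 0, "rz": 0},
    {"x": 0.003, "y": -0.253, "z": -0.1, "rx": 0, "ry": 0, "rz": 0},
    {"x": 0.003, "y": -0.253, "z": -0.3, "rx": 0, "ry": 0, "rz": 0},
    {"x": 0.003, "y": -0.253, "z": -0.5, "rx": 0, "ry": 0, "rz": 0},
    {"x": 0.003, "y": -0.253, "z": -0.68, "rx": 0, "ry": 0, "rz": 0},
    {"x": 0.003, "y": -0.253, "z": -0.78, "rx": 0, "ry": 0, "rz": 0},
    {"x": 0.003, "y": -0.253, "z": -0.8, "rx": 0, "ry": 0, "rz": 0},
    {"x": 0.003, "y": -0.253, "z": -0.8, "rx": 0, "ry": 0, "rz": 0}
  ],
  "jaw": 0
}}

```text
time_s: 17.3
position: [0.458, -0.2761, 0.1832]
ee_rot: [0.08, 0.997, 0.001, -0.001]
wrist_force: [0.3, 0.1, 0.5]
width: 0.043
grasp_force: 0.0
```

```bash
python3 look.py a8.png 60 55
```

```text
[ 0.458  -0.2761  0.1832] [ 0.08   0.997  0.001 -0.001] 0.042971600986145185 0.0 [0.3 0.1 0.5]
top origin 281 159 scale 3.3333333333333335
side origin 153 208 scale 3.3333333333333335
```

View pics/a8.png

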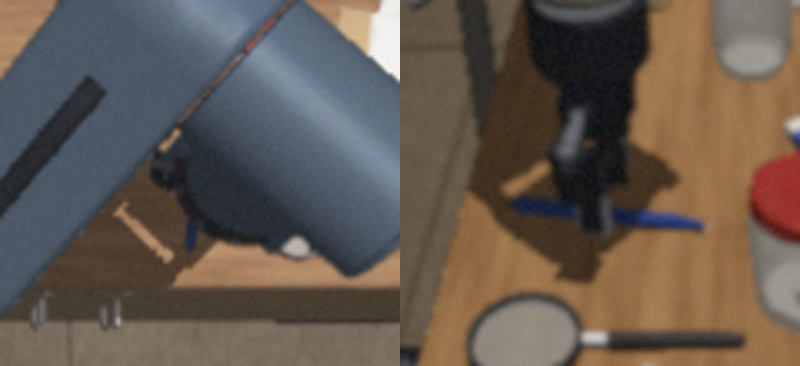

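The fingers straddle the pen near its middle (pen spans columns 512–702, finger near 600), clear of the lens. I'll lower and grip.

Request:
{"name": "carry_out", "arguments": {
  "increments": [
    {"x": 0, "y": 0, "z": -0.05, "rx": 0, "ry": 0, "rz": 0},
    {"x": 0, "y": 0, "z": -0.05, "rx": 0, "ry": 0, "rz": 0},
    {"x": 0, "y": 0, "z": -0.05, "rx": 0, "ry": 0, "rz": 0}
  ]
}}

```text
time_s: 17.65
position: [0.4584, -0.2764, 0.1772]
ee_rot: [0.08, 0.997, -0.0, 0.0]
wrist_force: [-0.5, 0.4, -0.7]
width: 0.0432
grasp_force: 0.0
```

Request:
{"name": "carry_out", "arguments": {
  "increments": [
    {"x": 0, "y": 0, "z": 0, "rx": 0, "ry": 0, "rz": 0},
    {"x": 0, "y": 0, "z": 0, "rx": 0, "ry": 0, "rz": 0},
    {"x": 0, "y": 0, "z": 0, "rx": 0, "ry": 0, "rz": 0},
    {"x": 0, "y": 0, "z": 0, "rx": 0, "ry": 0, "rz": 0},
    {"x": 0, "y": 0, "z": 0, "rx": 0, "ry": 0, "rz": 0},
    {"x": 0, "y": 0, "z": 0, "rx": 0, "ry": 0, "rz": 0},
    {"x": 0, "y": 0, "z": 0, "rx": 0, "ry": 0, "rz": 0},
    {"x": 0, "y": 0, "z": 0, "rx": 0, "ry": 0, "rz": 0}
  ],
  "jaw": -1
}}

```text
time_s: 18.32
position: [0.4584, -0.2765, 0.1771]
ee_rot: [0.08, 0.997, -0.0, 0.0]
wrist_force: [-0.6, 0.4, 5.2]
width: 0.0098
grasp_force: 31.3
```

Request:
{"name": "carry_out", "arguments": {
  "increments": [
    {"x": 0, "y": 0, "z": 0.1, "rx": 0, "ry": 0, "rz": 0},
    {"x": 0, "y": 0, "z": 0.3, "rx": 0, "ry": 0, "rz": 0},
    {"x": 0, "y": 0, "z": 0.55, "rx": 0, "ry": 0, "rz": 0},
    {"x": 0, "y": 0.15, "z": 0.75, "rx": 0, "ry": 0, "rz": 0},
    {"x": 0, "y": 0.35, "z": 0.8, "rx": 0, "ry": 0, "rz": 0},
    {"x": 0, "y": 0.55, "z": 0.8, "rx": 0, "ry": 0, "rz": -0.05},
    {"x": 0, "y": 0.75, "z": 0.8, "rx": 0, "ry": 0, "rz": -0.1},
    {"x": 0, "y": 1, "z": 0.8, "rx": 0, "ry": 0, "rz": -0.15}
  ]
}}

```text
time_s: 18.98
position: [0.4584, -0.1261, 0.297]
ee_rot: [0.238, 0.971, -0.0, 0.001]
wrist_force: [1.1, -0.7, -0.7]
width: 0.0098
grasp_force: 30.6
```

```bash
python3 look.py a9.png 60 55
```

```text
[ 0.4584 -0.1261  0.297 ] [ 0.238  0.971 -0.     0.001] 0.009755687904881197 30.619037747383118 [ 1.1 -0.7 -0.7]
top origin 242 153 scale 3.3333333333333335
side origin 156 130 scale 3.3333333333333335
```

Request:
{"name": "carry_out", "arguments": {
  "increments": [
    {"x": -0.01, "y": 0.2, "z": 0, "rx": 0, "ry": 0, "rz": -0.05},
    {"x": -0.03, "y": 0.45, "z": 0, "rx": 0, "ry": 0, "rz": -0.1},
    {"x": -0.05, "y": 0.7, "z": 0, "rx": 0, "ry": 0, "rz": -0.15},
    {"x": -0.05, "y": 0.9, "z": 0, "rx": 0, "ry": 0, "rz": -0.2},
    {"x": -0.05, "y": 0.9, "z": 0, "rx": 0, "ry": 0, "rz": -0.2}
  ]
}}

```text
time_s: 19.5
position: [0.4494, 0.0124, 0.2964]
ee_rot: [0.431, 0.902, 0.0, -0.002]
wrist_force: [-0.1, -0.3, -0.3]
width: 0.0095
grasp_force: 30.6
```

Request:
{"name": "carry_out", "arguments": {
  "increments": [
    {"x": -0.01, "y": 0.2, "z": 0, "rx": 0, "ry": 0, "rz": -0.05},
    {"x": -0.03, "y": 0.45, "z": 0, "rx": 0, "ry": 0, "rz": -0.1},
    {"x": -0.05, "y": 0.7, "z": 0, "rx": 0, "ry": 0, "rz": -0.15},
    {"x": -0.05, "y": 0.9, "z": 0, "rx": 0, "ry": 0, "rz": -0.2},
    {"x": -0.05, "y": 0.9, "z": 0, "rx": 0, "ry": 0, "rz": -0.2}
  ]
}}

```text
time_s: 19.92
position: [0.4432, 0.147, 0.2966]
ee_rot: [0.609, 0.793, 0.001, 0.0]
wrist_force: [0.6, -0.6, 0.1]
width: 0.01
grasp_force: 30.6
```

Request:
{"name": "carry_out", "arguments": {
  "increments": [
    {"x": -0.01, "y": 0.2, "z": 0, "rx": 0, "ry": 0, "rz": -0.05},
    {"x": -0.03, "y": 0.45, "z": 0, "rx": 0, "ry": 0, "rz": -0.1},
    {"x": -0.05, "y": 0.7, "z": 0, "rx": 0, "ry": 0, "rz": -0.14},
    {"x": -0.05, "y": 0.88, "z": 0, "rx": 0, "ry": 0, "rz": -0.14},
    {"x": -0.05, "y": 0.88, "z": 0, "rx": 0, "ry": 0, "rz": -0.14},
    {"x": -0.05, "y": 0.88, "z": 0, "rx": 0, "ry": 0, "rz": -0.14}
  ]
}}

```text
time_s: 20.42
position: [0.4363, 0.2758, 0.2964]
ee_rot: [0.718, 0.696, 0.0, 0.0]
wrist_force: [0.1, -0.0, -0.3]
width: 0.0092
grasp_force: 30.6
```

```bash
python3 - <<'E'
from h import *
s=robot.sense();q=s['ee_rot'];print(s['position'],q,s['width'],2*np.degrees(np.arctan2(q[1],q[0]))-90)
E
```

```text
[0.43633798 0.27581758 0.2964325 ] [7.17584488e-01 6.96471384e-01 5.86571136e-05 3.31386145e-04] 0.0092498026192695 -1.7108261106364893
```

Request:
{"name": "carry_out", "arguments": {
  "increments": [
    {"x": -0.004, "y": 0.04, "z": -0.1, "rx": 0, "ry": 0, "rz": -0.013},
    {"x": -0.004, "y": 0.04, "z": -0.3, "rx": 0, "ry": 0, "rz": -0.013},
    {"x": -0.004, "y": 0.04, "z": -0.45, "rx": 0, "ry": 0, "rz": -0.013},
    {"x": -0.004, "y": 0.04, "z": -0.53, "rx": 0, "ry": 0, "rz": -0.013},
    {"x": -0.004, "y": 0.04, "z": -0.53, "rx": 0, "ry": 0, "rz": -0.013},
    {"x": -0.004, "y": 0.04, "z": -0.53, "rx": 0, "ry": 0, "rz": -0.013}
  ]
}}

```text
time_s: 20.92
position: [0.4357, 0.2799, 0.2166]
ee_rot: [0.729, 0.685, -0.001, -0.0]
wrist_force: [-0.4, 0.5, 0.7]
width: 0.0097
grasp_force: 30.6
```

```bash
python3 look.py b1.png 40 37; python3 - <<'E'
from h import *
g=load('side'); 
im=g['image'][130:215,185:275,::-1]; cv2.imwrite('pics/b1.png',cv2.resize(im,None,fx=7,fy=7,interpolation=cv2.INTER_CUBIC))
E
```

```text
[0.4357 0.2799 0.2166] [ 0.729  0.685 -0.001 -0.   ] 0.009696650907116315 30.619579553604126 [-0.4  0.5  0.7]
top origin 142 182 scale 5.0
side origin 181 111 scale 5.0
```

View pics/b1.png

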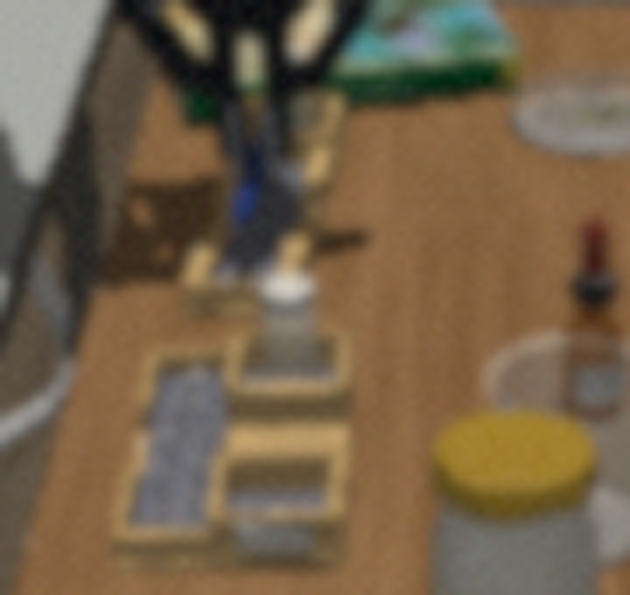

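The side view shows the tweezers lying in the staining trough (about (185,450)), the vials upright in their cells, and the pen above its trough (245,200). That was my last picture, so from here I'll check with numbers.

Request:
{"name": "carry_out", "arguments": {
  "increments": [
    {"x": 0, "y": 0.01, "z": -0.08, "rx": 0, "ry": 0, "rz": 0},
    {"x": 0, "y": 0.01, "z": -0.15, "rx": 0, "ry": 0, "rz": 0},
    {"x": 0, "y": 0.01, "z": -0.19, "rx": 0, "ry": 0, "rz": 0},
    {"x": 0, "y": 0.01, "z": -0.205, "rx": 0, "ry": 0, "rz": 0},
    {"x": 0, "y": 0.01, "z": -0.205, "rx": 0, "ry": 0, "rz": 0},
    {"x": 0, "y": 0.01, "z": -0.205, "rx": 0, "ry": 0, "rz": 0}
  ]
}}

```text
time_s: 21.52
position: [0.4351, 0.2832, 0.1862]
ee_rot: [0.728, 0.685, -0.0, -0.0]
wrist_force: [0.3, -0.4, -0.5]
width: 0.0093
grasp_force: 30.6
```

Request:
{"name": "carry_out", "arguments": {
  "increments": [
    {"x": 0, "y": 0, "z": 0, "rx": 0, "ry": 0, "rz": 0},
    {"x": 0, "y": 0, "z": 0, "rx": 0, "ry": 0, "rz": 0},
    {"x": 0, "y": 0, "z": 0, "rx": 0, "ry": 0, "rz": 0},
    {"x": 0, "y": 0, "z": 0, "rx": 0, "ry": 0, "rz": 0},
    {"x": 0, "y": 0, "z": 0, "rx": 0, "ry": 0, "rz": 0}
  ],
  "jaw": -0.2
}}

```text
time_s: 21.93
position: [0.4353, 0.2831, 0.1867]
ee_rot: [0.729, 0.685, 0.0, 0.0]
wrist_force: [-0.4, -0.3, -0.5]
width: 0.0342
grasp_force: 0.0
```

Request:
{"name": "carry_out", "arguments": {
  "increments": [
    {"x": 0, "y": 0, "z": 0.1, "rx": 0, "ry": 0, "rz": 0},
    {"x": 0, "y": 0, "z": 0.3, "rx": 0, "ry": 0, "rz": 0},
    {"x": 0, "y": 0, "z": 0.55, "rx": 0, "ry": 0, "rz": 0},
    {"x": 0.15, "y": -0.15, "z": 0.75, "rx": 0, "ry": 0, "rz": 0.05},
    {"x": 0.35, "y": -0.33, "z": 0.85, "rx": 0, "ry": 0, "rz": 0.1},
    {"x": 0.53, "y": -0.5, "z": 0.9, "rx": 0, "ry": 0, "rz": 0.15},
    {"x": 0.7, "y": -0.65, "z": 0.9, "rx": 0, "ry": 0, "rz": 0.2},
    {"x": 0.7, "y": -0.65, "z": 0.9, "rx": 0, "ry": 0, "rz": 0.2}
  ]
}}

```text
time_s: 22.6
position: [0.5456, 0.1818, 0.3234]
ee_rot: [0.571, 0.821, 0.003, 0.004]
wrist_force: [0.4, 0.2, 0.9]
width: 0.0344
grasp_force: 0.0
```

```bash
python3 - <<'E'
from meas import *
f=snap('top');g=snap('side')
s=robot.sense();q=s['ee_rot'];print(s['position'],s['width'],2*np.degrees(np.arctan2(q[1],q[0]))-90)
I=g['image'].astype(int)
blue=(I[...,2]>I[...,0]+25).astype(np.uint8)
for c,a,p in blob(g,blue,5,300,(205,140,235,180)): 
    P=toplane(g,[[p[:,0].mean(),p[:,1].min()],[p[:,0].mean(),p[:,1].max()],c],.014); print('pen side',a,c,P.round(3).tolist())
def pen(f,roi,z):
    I=f['image'].astype(int); b=(I[...,2]>I[...,0]+40).astype(np.uint8)
    for c,a,p in blob(f,b,8,300,roi): P=toplane(f,p,z)[:,:2]; print('pen top',a,P.mean(0),np.ptp(P,axis=0))
pen(f,(140,200,215,240),.014)
red=((I[...,0]>I[...,1]*2)&(I[...,0]>60)).astype(np.uint8)
print('red',[(c.round(1).tolist(),a) for c,a,p in blob(g,red,2,100,(262,155,290,180))])
E
```

```text
[0.54083511 0.18442446 0.32151089] 0.03429378351110273 20.262034013065957
pen side 38 [221.84210526 160.57894737] [[0.431, 0.344, 0.014], [0.439, 0.237, 0.014], [0.435, 0.288, 0.014]]
red [([269.7, 163.3], np.int32(3))]
```

Request:
{"name": "carry_out", "arguments": {
  "increments": [
    {"x": 0.15, "y": -0.2, "z": 0, "rx": 0, "ry": 0, "rz": 0},
    {"x": 0.3, "y": -0.4, "z": 0, "rx": 0, "ry": 0, "rz": 0},
    {"x": 0.365, "y": -0.485, "z": 0, "rx": 0, "ry": 0, "rz": 0},
    {"x": 0.365, "y": -0.485, "z": 0, "rx": 0, "ry": 0, "rz": 0},
    {"x": 0.365, "y": -0.485, "z": 0, "rx": 0, "ry": 0, "rz": 0}
  ],
  "jaw": 0.4
}}

```text
time_s: 23.12
position: [0.5941, 0.1132, 0.3207]
ee_rot: [0.571, 0.821, -0.001, -0.001]
wrist_force: [-0.7, -0.2, -0.4]
width: 0.0597
grasp_force: 0.0
```

```bash
python3 - <<'E'
from meas import *
f=snap('top');g=snap('side')
s=robot.sense();q=s['ee_rot'];print(s['position'],s['width'],2*np.degrees(np.arctan2(q[1],q[0]))-90)
I=g['image'].astype(int); print('side R',I[158:192:2,264:282:2].tolist().__len__())
for v in range(158,192,2): print(v,' '.join('%d/%d/%d'%tuple(I[v,u]) for u in range(266,284)))
E
```

```text
[0.59336048 0.1142289  0.32084991] 0.05985153513244808 20.529637275021088
side R 17
158 138/101/67 137/104/66 139/102/65 137/101/65 139/102/68 138/99/65 136/98/64 137/101/65 140/105/67 142/103/66 140/104/67 143/106/71 142/107/72 137/102/64 139/102/67 141/105/69 142/105/70 141/104/68
160 138/101/65 135/99/64 129/95/61 120/84/55 120/84/54 127/90/58 134/97/62 140/105/69 140/104/66 142/105/69 139/103/68 138/101/65 138/102/65 139/103/68 140/104/67 139/104/67 143/105/69 142/106/70
162 134/99/67 123/88/59 102/68/48 77/45/34 77/47/35 99/67/43 123/87/56 135/99/66 140/105/70 140/104/67 139/102/65 140/104/69 139/102/65 136/101/64 137/100/62 138/101/66 142/105/67 140/105/68
164 135/99/66 118/85/55 90/61/43 68/36/24 67/32/27 89/56/35 116/82/54 134/97/61 141/104/71 145/109/73 146/108/74 147/111/75 145/107/69 140/105/67 138/102/67 140/103/66 140/105/72 140/104/69
166 133/97/60 116/83/53 91/59/41 67/39/29 67/36/25 88/57/39 115/83/54 133/95/61 141/105/68 146/108/72 145/108/72 151/113/76 148/111/75 141/105/70 142/105/71 141/106/70 138/102/66 142/105/69
168 123/90/58 104/75/51 77/53/40 60/32/26 59/30/2
[... 1475 characters left out ...]
91 95/93/90 93/90/89 93/89/85 90/84/78 89/80/70 88/75/63 99/87/72 127/109/93 143/118/98 143/115/88 134/101/68 136/102/69 141/103/67
186 86/72/59 95/84/75 99/94/89 101/99/96 101/98/96 97/93/90 97/93/87 100/90/82 110/93/80 117/97/80 121/103/84 125/106/89 132/114/93 138/111/87 140/108/75 141/106/70 143/106/70 146/109/72
188 95/74/56 94/75/57 95/79/66 93/79/64 96/80/67 94/76/63 94/79/66 103/86/72 118/102/85 128/112/95 129/113/99 124/109/95 126/107/86 131/101/72 136/102/67 137/99/63 144/109/73 145/107/71
190 142/115/52 132/109/63 116/100/73 102/89/75 100/89/81 99/90/78 105/93/84 110/100/88 118/108/97 121/111/98 120/108/96 120/107/92 122/102/81 129/99/70 138/101/66 141/105/69 141/105/71 145/106/72
```

```bash
python3 - <<'E'
from h import *
g=load('side')
for uv,z in(([269.5,160.5],.096),([269.5,171],.066)): 
    print(toplane(g,uv,z)); c,d=ray(g,uv); print((c+d[0]*(.111-c[1])/d[0][1]).round(4))
f=load('top'); print(proj(f,[[.595,.111,.09],[.595,.111,0]]))
E
```

```text
[[0.597593   0.11214309 0.096     ]]
[0.5975 0.111  0.0966]
[[0.59735742 0.10088167 0.066     ]]
[0.5978 0.111  0.0608]
[[231.11342159 172.27228192]
 [232.80149913 178.8920737 ]]
```

Request:
{"name": "carry_out", "arguments": {
  "increments": [
    {"x": 0.024, "y": -0.018, "z": -0.1, "rx": 0, "ry": 0, "rz": 0},
    {"x": 0.024, "y": -0.018, "z": -0.25, "rx": 0, "ry": 0, "rz": 0},
    {"x": 0.024, "y": -0.018, "z": -0.4, "rx": 0, "ry": 0, "rz": 0},
    {"x": 0.024, "y": -0.018, "z": -0.55, "rx": 0, "ry": 0, "rz": 0},
    {"x": 0.024, "y": -0.018, "z": -0.68, "rx": 0, "ry": 0, "rz": 0},
    {"x": 0.024, "y": -0.018, "z": -0.76, "rx": 0, "ry": 0, "rz": 0},
    {"x": 0.024, "y": -0.018, "z": -0.78, "rx": 0, "ry": 0, "rz": 0},
    {"x": 0.024, "y": -0.018, "z": -0.78, "rx": 0, "ry": 0, "rz": 0}
  ]
}}

```text
time_s: 23.88
position: [0.5977, 0.1111, 0.2037]
ee_rot: [0.57, 0.822, -0.001, -0.001]
wrist_force: [-0.3, 0.5, -0.4]
width: 0.0599
grasp_force: 0.0
```

Request:
{"name": "carry_out", "arguments": {
  "increments": [
    {"x": 0, "y": 0, "z": 0, "rx": 0, "ry": 0, "rz": 0},
    {"x": 0, "y": 0, "z": 0, "rx": 0, "ry": 0, "rz": 0},
    {"x": 0, "y": 0, "z": 0, "rx": 0, "ry": 0, "rz": 0},
    {"x": 0, "y": 0, "z": 0, "rx": 0, "ry": 0, "rz": 0},
    {"x": 0, "y": 0, "z": 0, "rx": 0, "ry": 0, "rz": 0},
    {"x": 0, "y": 0, "z": 0, "rx": 0, "ry": 0, "rz": 0},
    {"x": 0, "y": 0, "z": 0, "rx": 0, "ry": 0, "rz": 0},
    {"x": 0, "y": 0, "z": 0, "rx": 0, "ry": 0, "rz": 0}
  ],
  "jaw": -1
}}

```text
time_s: 24.55
position: [0.599, 0.1101, 0.2058]
ee_rot: [0.57, 0.821, 0.001, 0.001]
wrist_force: [-1.4, -0.1, 6.0]
width: 0.028
grasp_force: 30.0
```

Request:
{"name": "carry_out", "arguments": {
  "increments": [
    {"x": 0, "y": 0, "z": 0.1, "rx": 0, "ry": 0, "rz": 0},
    {"x": 0, "y": 0, "z": 0.25, "rx": 0, "ry": 0, "rz": 0},
    {"x": 0, "y": 0, "z": 0.42, "rx": 0, "ry": 0, "rz": 0},
    {"x": -0.1, "y": 0, "z": 0.57, "rx": 0, "ry": 0, "rz": 0},
    {"x": -0.25, "y": 0, "z": 0.65, "rx": 0, "ry": 0, "rz": 0},
    {"x": -0.4, "y": -0.08, "z": 0.65, "rx": 0, "ry": 0, "rz": 0},
    {"x": -0.55, "y": -0.2, "z": 0.65, "rx": 0, "ry": 0, "rz": 0},
    {"x": -0.7, "y": -0.32, "z": 0.65, "rx": 0, "ry": 0, "rz": 0}
  ]
}}

```text
time_s: 25.22
position: [0.4924, 0.0621, 0.3025]
ee_rot: [0.57, 0.822, 0.0, 0.001]
wrist_force: [-0.1, -1.1, -1.2]
width: 0.0284
grasp_force: 29.7
```

Request:
{"name": "carry_out", "arguments": {
  "increments": [
    {"x": -0.1, "y": -0.13, "z": 0, "rx": 0, "ry": 0, "rz": 0},
    {"x": -0.18, "y": -0.26, "z": 0, "rx": 0, "ry": 0, "rz": 0},
    {"x": -0.21, "y": -0.34, "z": -0.05, "rx": 0, "ry": 0, "rz": 0},
    {"x": -0.21, "y": -0.36, "z": -0.15, "rx": 0, "ry": 0, "rz": 0},
    {"x": -0.21, "y": -0.36, "z": -0.25, "rx": 0, "ry": 0, "rz": 0},
    {"x": -0.21, "y": -0.36, "z": -0.25, "rx": 0, "ry": 0, "rz": 0}
  ]
}}

```text
time_s: 25.72
position: [0.4613, 0.0076, 0.2629]
ee_rot: [0.571, 0.821, -0.001, -0.002]
wrist_force: [-0.4, 0.1, -0.8]
width: 0.0285
grasp_force: 29.7
```

```bash
python3 - <<'E'
from meas import *
g=snap('side'); s=robot.sense(); p=s['position'];print(p,s['width'],s['grasp_force'],s['ee_rot'])
q=proj(g,[[p[0],p[1],p[2]-.204],[p[0]-.0145,p[1],p[2]-.19],[p[0]+.0145,p[1],p[2]-.19]]);print(q)
I=g['image'].astype(int)
for z in(.19,.195,.2,.205,.21):
    u,v=np.round(proj(g,[p-[0,0,z]])[0]).astype(int); print(v,u,' '.join('%d/%d/%d'%tuple(I[v,k]) for k in range(u-9,u+10)))
E
```

```text
[0.46164095 0.00789498 0.26372256] 0.028079023908272084 29.691070318222046 [ 5.70498404e-01  8.21297478e-01 -5.46086746e-04 -1.31357670e-03]
[[223.07877962 188.69847216]
 [217.6803991  184.4886271 ]
 [227.91806876 184.34081007]]
184 223 109/109/113 110/107/110 104/99/101 87/76/72 78/62/51 77/65/56 79/71/65 83/75/70 77/72/66 73/67/62 69/65/58 75/71/66 81/76/72 88/83/76 95/88/80 100/93/85 102/94/91 111/101/93 118/106/93
186 223 103/103/109 106/105/109 101/98/101 88/79/73 77/62/51 79/68/60 85/82/76 87/86/82 84/83/80 84/82/78 80/78/76 83/81/76 84/81/73 84/75/65 87/75/56 92/75/53 93/77/54 92/79/51 91/77/54
187 223 91/90/96 93/92/98 86/83/85 79/68/62 78/61/48 85/69/62 93/87/82 93/90/84 91/90/86 90/87/82 85/82/75 85/78/72 83/76/67 84/75/60 86/75/54 91/76/49 94/77/51 92/79/51 89/74/50
189 223 55/55/58 52/50/54 57/51/50 67/52/39 74/52/35 82/59/39 86/63/43 86/64/49 88/66/53 86/66/49 86/64/46 81/56/37 80/59/35 80/63/37 91/75/50 92/77/54 93/76/54 91/76/50 91/78/52
191 223 51/50/53 50/47/49 57/53/49 70/60/48 80/64/43 83/64/39 81/61/33 80/59/33 78/56/30 76/56/29 78/58/32 78/60/37 79/63/41 83/68/44 83/68/46 85/70/47 83/70/45 85/71/48 87/73/48
```

Request:
{"name": "carry_out", "arguments": {
  "increments": [
    {"x": 0, "y": 0, "z": -0.1, "rx": 0, "ry": 0, "rz": 0},
    {"x": 0, "y": 0, "z": -0.18, "rx": 0, "ry": 0, "rz": 0},
    {"x": 0, "y": 0, "z": -0.25, "rx": 0, "ry": 0, "rz": 0},
    {"x": 0, "y": 0, "z": -0.3, "rx": 0, "ry": 0, "rz": 0},
    {"x": 0, "y": 0, "z": -0.33, "rx": 0, "ry": 0, "rz": 0},
    {"x": 0, "y": 0, "z": -0.34, "rx": 0, "ry": 0, "rz": 0},
    {"x": 0, "y": 0, "z": -0.345, "rx": 0, "ry": 0, "rz": 0},
    {"x": 0, "y": 0, "z": -0.345, "rx": 0, "ry": 0, "rz": 0}
  ]
}}

```text
time_s: 26.43
position: [0.4622, 0.0082, 0.2131]
ee_rot: [0.57, 0.822, 0.0, 0.0]
wrist_force: [1.1, 0.1, -0.5]
width: 0.0281
grasp_force: 29.8
```

Request:
{"name": "carry_out", "arguments": {
  "increments": [
    {"x": 0, "y": 0, "z": -0.005, "rx": 0, "ry": 0, "rz": 0},
    {"x": 0, "y": 0, "z": -0.01, "rx": 0, "ry": 0, "rz": 0},
    {"x": 0, "y": 0, "z": -0.01, "rx": 0, "ry": 0, "rz": 0},
    {"x": 0, "y": 0, "z": -0.01, "rx": 0, "ry": 0, "rz": 0}
  ]
}}

```text
time_s: 26.77
position: [0.4621, 0.0081, 0.2127]
ee_rot: [0.57, 0.822, 0.0, 0.001]
wrist_force: [-2.5, 1.2, 11.0]
width: 0.0279
grasp_force: 30.7
```

The bottle is touching the floor at the expected height. I'll release and withdraw.

Request:
{"name": "carry_out", "arguments": {
  "increments": [
    {"x": 0, "y": 0, "z": 0, "rx": 0, "ry": 0, "rz": 0},
    {"x": 0, "y": 0, "z": 0, "rx": 0, "ry": 0, "rz": 0},
    {"x": 0, "y": 0, "z": 0, "rx": 0, "ry": 0, "rz": 0},
    {"x": 0, "y": 0, "z": 0, "rx": 0, "ry": 0, "rz": 0},
    {"x": 0, "y": 0, "z": 0, "rx": 0, "ry": 0, "rz": 0},
    {"x": 0, "y": 0, "z": 0, "rx": 0, "ry": 0, "rz": 0}
  ],
  "jaw": 0.25
}}

```text
time_s: 27.27
position: [0.4621, 0.0081, 0.2111]
ee_rot: [0.57, 0.822, -0.0, -0.0]
wrist_force: [0.1, -0.9, 0.6]
width: 0.0534
grasp_force: 0.0
```

Request:
{"name": "carry_out", "arguments": {
  "increments": [
    {"x": 0, "y": 0, "z": 0.1, "rx": 0, "ry": 0, "rz": 0},
    {"x": 0, "y": 0, "z": 0.25, "rx": 0, "ry": 0, "rz": 0},
    {"x": 0, "y": 0, "z": 0.45, "rx": 0, "ry": 0, "rz": 0},
    {"x": 0, "y": 0, "z": 0.65, "rx": 0, "ry": 0, "rz": 0},
    {"x": 0, "y": 0, "z": 0.85, "rx": 0, "ry": 0, "rz": 0},
    {"x": 0, "y": 0, "z": 1, "rx": 0, "ry": 0, "rz": 0},
    {"x": 0, "y": 0, "z": 1, "rx": 0, "ry": 0, "rz": 0}
  ]
}}

```text
time_s: 27.85
position: [0.4632, 0.008, 0.3652]
ee_rot: [0.57, 0.822, 0.002, 0.004]
wrist_force: [1.1, -0.8, 0.2]
width: 0.0536
grasp_force: 0.0
```

Request:
{"name": "carry_out", "arguments": {
  "increments": [
    {"x": 0.1, "y": -1, "z": 0.2, "rx": 0, "ry": 0, "rz": 0},
    {"x": 0.1, "y": -1, "z": 0.2, "rx": 0, "ry": 0, "rz": 0},
    {"x": 0.1, "y": -1, "z": 0.2, "rx": 0, "ry": 0, "rz": 0},
    {"x": 0.1, "y": -1, "z": 0.2, "rx": 0, "ry": 0, "rz": 0},
    {"x": 0.1, "y": -1, "z": 0.2, "rx": 0, "ry": 0, "rz": 0}
  ]
}}

```text
time_s: 28.27
position: [0.4785, -0.147, 0.3917]
ee_rot: [0.572, 0.82, -0.001, 0.003]
wrist_force: [0.6, 0.4, -0.6]
width: 0.0535
grasp_force: 0.0
```

Request:
{"name": "carry_out", "arguments": {
  "increments": [
    {"x": -0.4, "y": -1, "z": 0, "rx": 0, "ry": 0, "rz": 0},
    {"x": -0.4, "y": -1, "z": 0, "rx": 0, "ry": 0, "rz": 0},
    {"x": -0.4, "y": -1, "z": 0, "rx": 0, "ry": 0, "rz": 0},
    {"x": -0.4, "y": -1, "z": 0, "rx": 0, "ry": 0, "rz": 0},
    {"x": -0.4, "y": -1, "z": 0, "rx": 0, "ry": 0, "rz": 0},
    {"x": -0.4, "y": -1, "z": 0, "rx": 0, "ry": 0, "rz": 0}
  ]
}}

```text
time_s: 28.77
position: [0.4162, -0.293, 0.39]
ee_rot: [0.572, 0.82, 0.0, -0.001]
wrist_force: [0.0, 1.3, -0.1]
width: 0.053
grasp_force: 0.0
```

```bash
cat > fin.py <<'E'
from meas import *
f=snap('top'); g=snap('side'); s=robot.sense(); print(s['position'],s['time_s'])
st=np.array([.442,.061]); co=np.array([.437,.3067]); R=lambda d:np.array([[np.cos(d),np.sin(d)],[-np.sin(d),np.cos(d)]])
A=lambda p:(R(np.radians(.4))@(p[:2]-st)).round(4); B=lambda p:(R(np.radians(-3.4))@(p[:2]-co)).round(4)
I=f['image'].astype(int); wh=(I.min(2)>165).astype(np.uint8)
for c,a,_ in blob(f,wh,8,80,(140,185,275,235)): p=toplane(f,c,.064)[0]; print('cap top',c.round(1),a,p.round(4),'st',A(p),'co',B(p))
red=((I[...,0]>1.8*I[...,1])&(I[...,0]>50)).astype(np.uint8)
for c,a,_ in blob(f,red,2,80,(215,185,275,235)): p=toplane(f,c,.092)[0]; print('bulb top',c.round(1),a,p.round(4),'st',A(p))
b=(I[...,2]>I[...,0]+35).astype(np.uint8)
for c,a,p in blob(f,b,8,200,(140,195,215,240)):
    P=toplane(f,p,.013)[:,:2]; m=P.mean(0); v=np.linalg.svd(P-m,full_matrices=False)[2][0]; t=(P-m)@v; m2=m+v*(t.max()+t.min())/2
    print('pen top',a,m,np.ptp(t),'co',B(m2),'ang',np.degrees(np.arctan(-v[0]/v[1])))
J=g['image'].astype(int); wh=(J.min(2)>150).astype(np.uint8)
for c,a,_ in blob(g,wh,4,80,(205,125,245,190)): p=toplane(g,c,.064)[0]; print('cap side',c.round(1),a,p.round(4),'st',A(p),'co',B(p))
red=((J[...,0]>1.7*J[...,1])&(J[...,0]>45)).astype(np.uint8)
for c,a,_ in blob(g,red,2,80,(205,140,245,200)): p=toplane(g,c,.092)[0]; print('bulb side',c.round(1),a,p.round(4),'st',A(p))
E
python3 fin.py
```

```text
[ 0.41683893 -0.29079691  0.39018736] 28.8667
cap top [260.9 186.1] 36 [0.5526 0.0078 0.064 ] st [ 0.1103 -0.054 ] co [ 0.1332 -0.2916]
cap top [230.2 212. ] 41 [0.4602 0.1133 0.064 ] st [0.0186 0.0521] co [ 0.0346 -0.1917]
cap top [151.4 217. ] 41 [0.4414 0.3854 0.064 ] st [0.0017 0.3244] co [-0.0003  0.0788]
cap top [183.9 215.6] 25 [0.4471 0.2727 0.064 ] st [0.0066 0.2116] co [ 0.0121 -0.0334]
pen top 98 [0.43463302 0.28440123] 0.12630807139829653 co [-0.001  -0.0234] ang -3.2594431428105213
cap side [225.4 170.4] 21 [0.4618 0.113  0.064 ] st [0.0201 0.0519] co [ 0.0362 -0.1919]
bulb side [222.5 179.8] 13 [0.4624 0.0018 0.092 ] st [ 0.02   -0.0593]
bulb side [222.5 196. ] 2 [ 0.4684 -0.0856  0.092 ] st [ 0.0254 -0.1468]
```

Vials and pen are within tolerance and the bottle is near its cell's middle. One check remains: the tweezers and the bottle from the top view.

```bash
python3 - <<'E'
from h import *
f=load('top');g=load('side')
old=cv2.resize(cv2.imread('pics/top0.png'),(512,384),interpolation=cv2.INTER_AREA)[...,::-1].astype(int)
D=(f['image'].astype(int)-old).mean(2)
print('trough ends px',proj(f,[[.4175,.136,.009],[.4175,-.014,.009],[.4175,.061,.009]]).round(1).tolist())
for v in range(217,236): print(v,' '.join('%3d'%D[v,u] for u in range(222,270)))
print('bottle expect',proj(f,[[.4615,.008,.007],[.4615,.008,.1]]).round(1).tolist())
for v in range(203,217): print(v,' '.join('%3d'%D[v,u] for u in range(248,270)))
E
```

```text
trough ends px [[224.7, 226.5], [266.9, 226.7], [245.8, 226.6]]
217   6  19  14  13   9 -23 -47 -35  -3   2  -8 -20   0  11   5  19  10 -25 -80 -112 -118 -115 -105 -99 -99 -97 -95 -94 -91 -94 -94 -94 -56 -38 -35 -37 -33 -31 -29 -31 -27 -23 -19 -16  -6 -62 -55 -31
218   8  22  12  10  11   5 -23 -38 -32 -26  -4   9   9  13   6  21   1 -58 -108 -125 -125 -113 -109 -108 -105 -100 -105 -100 -98 -97 -98 -93 -58 -42 -41 -37 -36 -35 -32 -32 -26 -25 -22 -17 -16 -61 -44 -20
219   4  20  13  11  12  11  10   6   7   7   9  11  12  12   3  17 -15 -90 -131 -131 -122 -120 -113 -111 -108 -108 -109 -108 -106 -102 -104 -91 -60 -48 -49 -47 -41 -41 -40 -41 -41 -38 -39 -35 -31 -69 -43 -22
220   8  18   9   7   6   9   8   7   7   5   6   7  10   7   8  13 -25 -101 -131 -129 -125 -117 -114 -113 -113 -113 -110 -106 -110 -108 -100 -80 -55 -57 -58 -56 -57 -54 -54 -62 -67 -67 -68 -72 -73 -78 -47 -24
221   7  20  18  18  20  22  21  21  21  21  20  21  23  19  20  16 -39 -105 -128 -123 -114 -112 -109 -110 -108 -107 -104 -99 -101 -100 -93 -73 -57 -49 -51 -52 -50 -49 -46 -54 -51 -47 -50 -44 -42 -58 -39 -26
222
[... 3396 characters left out ...]
 12  -7 -18 -13 -13 -12 -12  -9  -6   0   3 -42 -21   0
210 -103 -96 -91 -82 -85 -86 -50 -24 -26 -28 -26 -24 -24 -21 -21 -14 -14  -9  -1 -46 -18   0
211 -97 -91 -85 -86 -86 -85 -52 -35 -32 -32 -33 -31 -27 -23 -20 -19 -17 -12  -3 -47 -22  -1
212 -94 -88 -87 -84 -91 -86 -53 -33 -33 -30 -33 -32 -29 -29 -23 -22 -16 -13  -6 -53 -26  -5
213 -92 -86 -85 -81 -86 -86 -52 -30 -32 -31 -29 -32 -32 -32 -28 -25 -20 -15  -7 -58 -33  -7
214 -91 -88 -83 -86 -85 -89 -54 -31 -30 -29 -31 -29 -28 -30 -27 -24 -20 -14  -3 -59 -36 -14
215 -92 -93 -89 -89 -91 -92 -55 -37 -35 -35 -31 -31 -30 -30 -23 -19 -20 -14  -9 -59 -45 -23
216 -93 -96 -92 -89 -91 -92 -56 -31 -34 -36 -31 -29 -30 -33 -26 -21 -18 -12  -7 -61 -55 -30
```

```bash
python3 -c "
from station import robot
print(robot.hand_in())"
```

```text
the job is handed in; nothing more can be done
None
```

I made up both kits and handed the job in at about 29 s on the robot's clock; the hand-in gave no verdict. My final measurements put both vials and the pen within tolerance. The bottle (side view only) and tweezers (one end visible) were also in place as far as I could see. I did not re-measure the beaker, lens or dish at the end.

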